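# Scoop a heaped measure of bushes and strike it off

## Task

Pick up the shallow scoop by its upright grip and push it flat along the bench, under the strike bar, into the bottomless plywood tray until both stacked brass bushes sit on it as a heaped measure. Then draw it straight back out under the bar so that the bar strikes the upper bush off: it must stay behind in the tray, while the scoop, holding only the lower bush, is left standing on the bench clear in front of the tray mouth. Never touch the bushes with the fingers.

Things in the scene. Friction and masses are not known exactly. Their poses are not given: they have to be found in the camera images.
- scoop: Steel scoop with the low 20 mm rim (the deep twin has 55 mm), 0.4 kg. Origin: underside, below the grip; x to its open front, z up. Upright wooden grip there: 30 mm (x) by 16 (y), z 9 to 96; pinch across y at z 70 to 80. Sole 64 wide from x -20. Pocket: back wall x 89.5, cheeks 20 high to x 123.5, 58 apart; floor 1 high; sharp front edge x 149.5 rises to a 2.5 high lip at x 134.5.
- tray: Bottomless plywood pen fixed on the bench. Origin: bench level, centre of the inside; x from mouth to back wall, z up. Back wall face x 37.5 mm; an 8 mm gap under this wall admits the scoop's front edge. Side wall faces y -50 and 50, walls 10 thick, 48 high, sides begin at x -62.5. Steel strike bar across the mouth, x -45.5 to -37.5, underside 28 above the bench, top 48 (51 at its ends).
- bush_low: Lower of two stacked brass bushes (thick rings, 37 mm diameter, 18 high, 0.1 kg), flat on the bench inside the tray, between strike bar and back wall. Origin: centre of its underside.
- bush_top: Upper brass bush, same kind, lying flat on the lower one. Origin: centre of its underside (18 mm above the bench at the start).
There are look-alikes about, which are no part of the job. Leave any green or orange look-alike of the scoop alone.

How it is judged:
On the way, in this order (a step that is already met when the one before it is completed fails the run):
1. both bushes sit on the scoop as a heap, the lower in its pocket and the upper on top of it (x of bush_low in the frame of scoop between 0.095 and 0.125 m and y of bush_low in the frame of scoop between -0.02 and 0.02 m and height (world z) of scoop below 0.008 m and horizontal distance between bush_low and bush_top below 0.015 m and height (world z) of bush_top above 0.014 m), for 0.1 s.
2. the strike bar has held the upper bush back in the tray while the lower one stays in the scoop's pocket (x of bush_low in the frame of scoop between 0.095 and 0.125 m and height (world z) of scoop below 0.012 m and horizontal distance between bush_low and bush_top above 0.025 m and x of bush_top in the frame of tray above -0.0375 m), for 0.1 s.
At the end, for the whole second after the job is handed in: The scoop stands still and upright on the bench (to 5 mm, 0.1 rad), the lower bush in its pocket (95 to 125 mm ahead of its origin, within 20 mm of its centre line) and at least 80 mm out from the tray origin on the mouth side; the upper bush lies at rest inside the tray (x of bush_low in the frame of scoop between 0.095 and 0.125 m and y of bush_low in the frame of scoop between -0.02 and 0.02 m and z of bush_low in the frame of scoop below 0.012 m and x of bush_low in the frame of tray below -0.08 m and height (world z) of scoop between -0.005 and 0.005 m and angle between scoop's own z axis and vertical below 0.1 rad and x of bush_top in the frame of tray between -0.0375 and 0.0375 m and y of bush_top in the frame of tray between -0.05 and 0.05 m and height (world z) of bush_top below 0.04 m and linear speed of each of scoop, bush_low, bush_top below 0.02 m/s); the robot touches nothing.
It fails at once if a finger touches a bush (contact force between the fingers and bush_low above 0.5 N or contact force between the fingers and bush_top above 0.5 N).
It also fails if it takes over 54 s, if anything falls off the work surface, if the arm or the gripper's body presses on something with over 40 N, if the wrist force passes 120 N, or if a joint passes its speed limit or range.

## Robot

A 7-joint arm with a two-finger parallel gripper is mounted at the origin on a cart in front of the work surface, level with it; the furniture and walls round the work are solid. World frame = base frame: x ahead of the robot, y to its left, z up, the work surface at z = 0. Lengths are in m, angles in rad, forces in N, time in s.
With the tool pointing down it reaches from about 0.4 to 0.875 m from the base axis. Payload 6.5 kg.
Tool frame: the origin (TCP) lies at the very end of the fingers, on their centre line; the grasp point (between the pads) lies 19 mm behind it (manip.grasp_offset is the distance from the TCP to the grasp point, in m); x points along the fingers, z is the direction in which the jaws open and shut, and the axes are right-handed (so a half turn about x gives the same grasp; the last joint's range is limited). The gripper opens to 88 mm and grips with 3 to 60 N. Pads are 18 mm wide; open, the fingers measure 123 mm over their backs; the gripper's body (75 mm by 187 mm) begins 45 mm behind the grasp point.
Start: joints at [-1.408, 0.536, -0.004, 1.538, 0.003, 1.067, -0.071], TCP at [0.147, 0.633, 0.239] pointing down, gripper open.
Joint ranges: [-2.7, 2.7], [-0.37, 2.16], [-1.27, 1.26], [0.24, 2.4], [-1.31, 4.45], [0.19, 1.91], [-2.76, 2.76]. Speed limits (rad/s): [2.39, 2.39, 3.14, 3.14, 3.14, 3.14, 3.14].

## Interface

Orientations are given as a rotation vector (axis times angle).
In Python, from cell import manip gives the robot as it stands.
- The arm moves only by the shell command python3 -m pendant 'ROWS' [FORCE]. ROWS is JSON, a list of rows, each an object with "travel": the shift along the tool's x, y, z in cm, a list of three; "turn": the turn about the tool's x in degrees; "hand": the opening, from 0 (shut) to 1 (fully open). A call has 1 to 12 rows; each row shifts and turns the pose as measured when the row begins, along the tool's axes as they then stand; what a row does not reach is not made up. A row lasts 1/12 s, in which the tool goes at most 41.7 mm and 7.16 degrees, less where a joint would pass 70% of its speed; a pose out of reach is approached as far as the arm can. A call with a gripper value outside its range is refused whole. The fingers move at their own pace and stop on an object; FORCE is the grip in N (left out, the last holds). Time passes only in rows, so rows that do not move let the fingers close. It gives the time, the measured TCP pose, the force and the opening at its end, in the units of the state.
- manip.get_state(): the state, without advancing time (a new reading comes with each control period).
- manip.camera(name): name is "scene" or "top"; returns a dict with "color" (420x560x3 uint8, blue, green, red), "z_map" (420x560 float32, m along the optical axis (not along the pixel's ray), 0 where there is no reading), "fx", "fy", "cx", "cy" (pixels), "rvec" (rotation vector, rad) and "tvec" (3), from world to camera coordinates, as OpenCV has them. Camera axes: x right, y down, z forward; pixel columns grow to the right and rows downward; lengths in m; the calibration is good to about 2 mm. A picture is of the moment at which its call begins.
- manip.finish_job(): hands the job in, once; it reports no verdict.
The state is a dict: "time": time; "qpos": joint angles; "qvel": joint speeds; "joint_torque": joint torques, N m; "eef_pos": TCP position; "tool_rot": TCP orientation; "wrist_force": force on the tool from outside, world axes, zero at the start; "ft_torque": the same for the moment, N m; "grip_width": opening from 0.0 (shut) to 1.0 (fully open).
Only numpy, scipy, OpenCV 4.12 (cv2) and the standard library are available. Lean on these libraries where they do the work, as an engineer would, in place of code of your own. Each camera call takes 0.05 s, during which the arm holds its last target.

## Working session

There is one attempt and no reset: what is moved stays moved. The work goes in short steps, Python scripts to look and compute and a shell command to move; the robot and the scene stay as the last step left them, time stands still between calls to the robot, and variables do not carry over. Pictures are saved under pics/ and viewed, and the job is handed in when it is done.

```bash
mkdir -p pics; ls
cat > h.py <<'E'
import numpy as np, cv2
from cell import manip
def grab(n):
    c=manip.camera(n); np.savez('/tmp/%s.npz'%n,**c); return c
def load(n): return dict(np.load('/tmp/%s.npz'%n))
def world(c,u,v,z=None):
    R=cv2.Rodrigues(np.array(c['rvec'],float).reshape(3,1))[0]; t=np.array(c['tvec'],float).ravel()
    ray=np.array([(u-c['cx'])/c['fx'],(v-c['cy'])/c['fy'],1.0])
    o=-R.T@t; d=R.T@ray
    if z is None:
        return o+d*float(c['z_map'][int(round(v)),int(round(u))])
    return o+d*(z-o[2])/d[2]
def wmap(c):
    R=cv2.Rodrigues(np.array(c['rvec'],float).reshape(3,1))[0]; t=np.array(c['tvec'],float).ravel()
    v,u=np.mgrid[0:420,0:560]; Z=c['z_map']
    P=np.stack([(u-c['cx'])/c['fx']*Z,(v-c['cy'])/c['fy']*Z,Z],-1)
    return (P-t)@R
def crop(c,u0,v0,u1,v1,k,name):
    cv2.imwrite('pics/'+name,cv2.resize(c['color'][v0:v1,u0:u1],None,fx=k,fy=k,interpolation=cv2.INTER_CUBIC))
E
python3 - <<'E'
from h import *
for n in('scene','top'):
    c=grab(n); cv2.imwrite('pics/%s0.png'%n,c['color']); print(n,c['fx'],c['cx'],c['cy'],world(c,280,210))
print(manip.get_state(),manip.grasp_offset)
E
```

```text
pics
scene 456.2387995695229 285.2542657998421 203.5115831350813 [ 0.54068258 -0.15116925  0.00555717]
top 430.6683234859655 279.2570698515646 214.12096677473718 [ 0.52664361 -0.21756117 -0.00059404]
{'time': 0.1, 'qpos': array([-1.4082043 ,  0.53711314, -0.00444098,  1.53873061,  0.00262982,
        1.06729837, -0.07120096]), 'qvel': array([ 7.86517680e-04, -3.60479311e-03,  1.00623242e-03, -2.34130102e-03,
        6.45037309e-04,  9.16029945e-04, -3.44352250e-05]), 'joint_torque': array([ 1.86611920e-03, -5.72083640e+01,  9.93296988e-01, -2.52237725e+01,
       -5.62418019e-02,  1.34872034e-02,  6.94486926e-05]), 'eef_pos': array([0.14731763, 0.63253507, 0.23792898]), 'tool_rot': array([-1.04014461,  1.30988892,  1.03836461]), 'wrist_force': array([-0.8531084 , -0.22144131, -0.26615832]), 'ft_torque': array([-0.00903203, -0.01196102,  0.01535322]), 'grip_width': 0.9993448029002181} 0.0187
```

View pics/scene0.png

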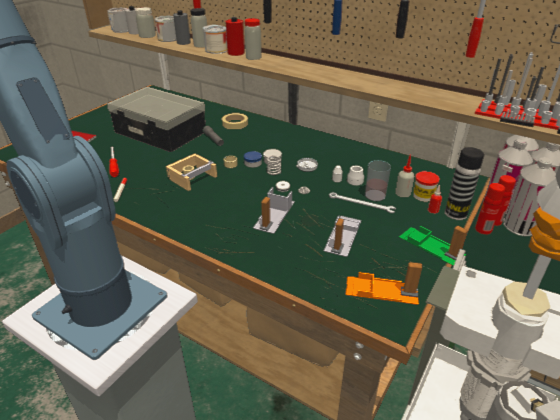

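View pics/top0.png

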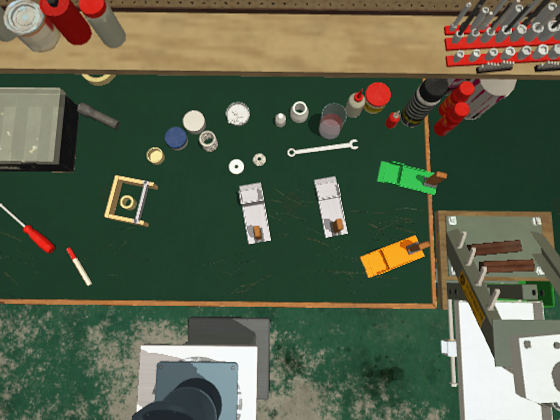

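Run:
```python
from h import *
c=load('scene'); crop(c,235,165,375,265,5.5,'s1.png')
d=load('top'); crop(d,220,165,360,255,5.5,'t1.png'); crop(d,90,140,190,240,6,'t2.png')
c=load('scene'); crop(c,155,140,245,200,8,'s2.png')
W=wmap(d); 
for r in [(235,180,275,245),(312,175,350,240),(95,170,165,230)]:
    w=W[r[1]:r[3],r[0]:r[2]]; print(r,np.round(w[...,2].max(),3)); 
    np.set_printoptions(linewidth=250)
    print((w[::3,::2,2]*1000).astype(int))
```

```text
(235, 180, 275, 245) 1.214
[[   1    0    1    3    1    0    2   -1    2    0    0    2   -3    2    3    0   -4    4    0    0]
 [   5   -1   -1    0    0    1    4    0    0   -1    0    0    4    2    3    2    1    0    2   -1]
 [   0   -3    0   -2    1    1    2    0    0    0    2   -3    3    4    2   -1    0    1    2    0]
 [   1    0    2    3    4    0    3    1    0    3    1    2    3   54   -1    0    0    1   -1    0]
 [   0   -2   57    0    0    0   -3   -2    1    3    0   -1    0    3    0    3   -2   -1   -2    0]
 [   0    3    1   24    1    3    1    2    5    0    6    0    0    2    3    0    2   -1   -1    0]
 [   2    0    0   46    2   -1    6    0    3    0    4    0   -1    5   59    2    4   -1    2    1]
 [   2    0   -2   55    4   -1    1    0   -4   49   56   54   51   51   47    0   -4    0   -1    0]
 [   3   -2    2   51   50   42   39   34   31   24   18   10    9    0    6    0    0    3    0    1]
 [  -1    0   -4   -1    5    3    2    3    1    3    0    5    7    3    1   -2   -2    0    5    0]
 [   2    2   -4    0    7    4    3    0  
[... 5428 characters left out ...]
   0    0   -5    5    0   39   50   49   49   48   50   44   50   48   43    1   -1    1    0   50   44   -1    1    1    0    1   -2    2    0    0    1   -3   -1]
 [  -2   -2    0    2   -1    2   -1    2    1    2   -4   -1    0   19   35   44   47   51   51   54   51   49   50   46   51   -1   -1    1   -3    0    0    0   -1    0   -1]
 [  -3    0   -2    0    0    5    0    0    0    1   -2    0   -4    0   -2    1    0   -2    0    0   11   24   39   48   51   32   14    1    3   -2   -5    4   -2   -1   -4]
 [  -3    0    1   -2    0    2   -3    0   -2    0   -2   -3    1   -4    1    0   -2    0   -1    1    0    2    1   -1    1    0    1    0 1214    0   -2    3    0   -4    2]]
```

View pics/s1.png

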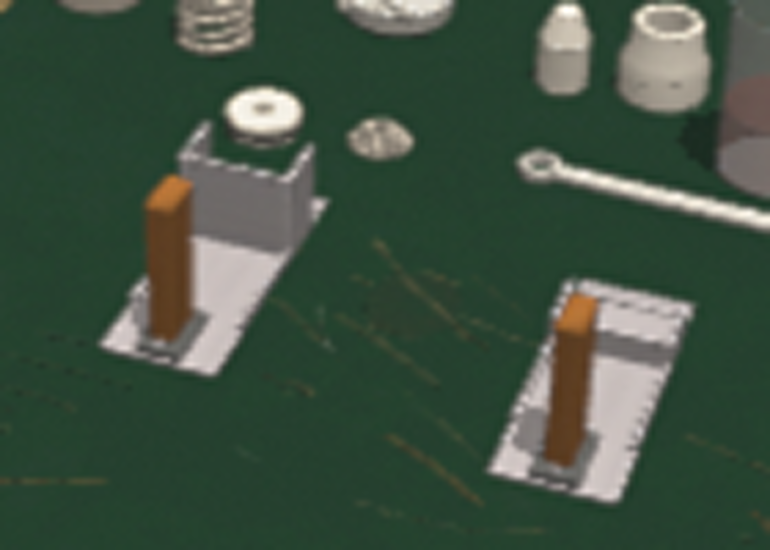

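View pics/t1.png

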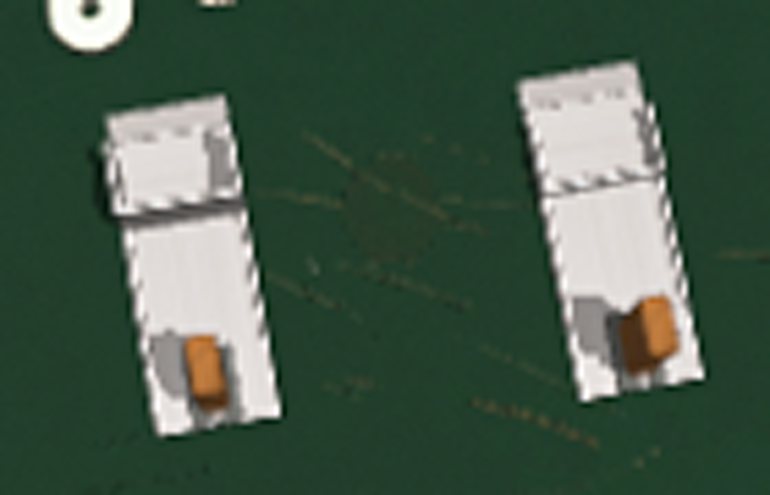

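View pics/t2.png

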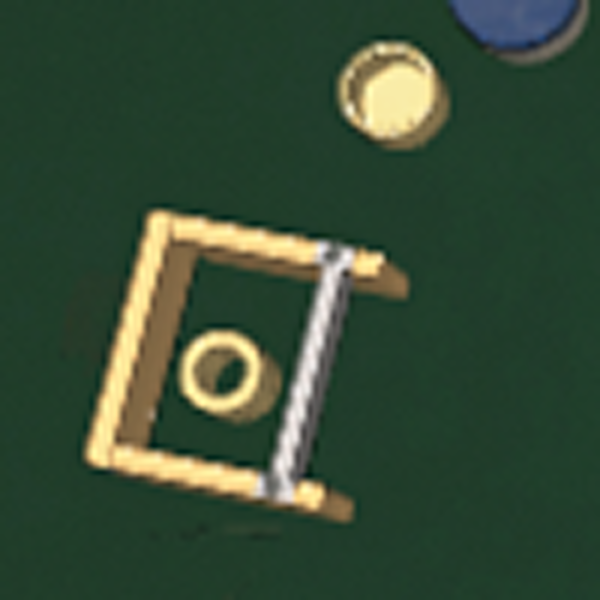

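View pics/s2.png

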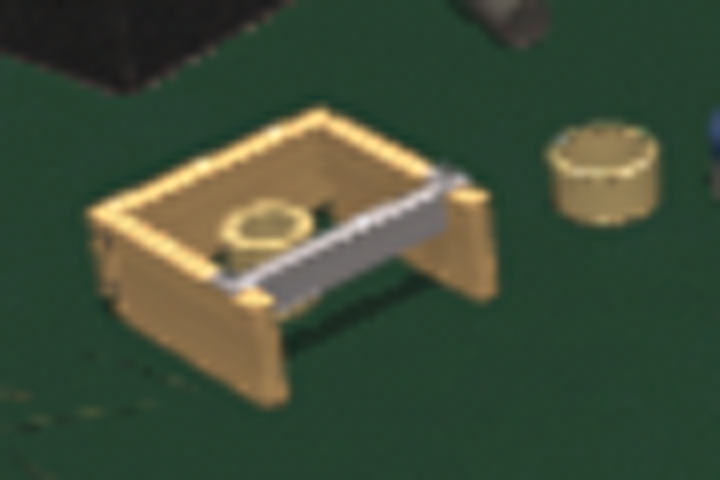

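```bash
cat > fit.py <<'E'
from h import *
def fit(model,pts):
    # 2D rigid fit
    m=np.array(model,float);p=np.array(pts)[:,:2];mc=m.mean(0);pc=p.mean(0)
    H=(m-mc).T@(p-pc);a=np.arctan2(H[0,1]-H[1,0],H[0,0]+H[1,1])
    R=np.array([[np.cos(a),-np.sin(a)],[np.sin(a),np.cos(a)]]);t=pc-R@mc
    return t,a,((R@m.T).T+t-p)*1000
E
python3 - <<'E'
from fit import *
d=load('top')
f=lambda u,v,k,u0,v0,z:world(d,(u+.5)/k-.5+u0,(v+.5)/k-.5+v0,z)
P=[f(*q,5.5,220,165,z) for q,z in [((517,82),.001),((636,61),.001),((704,378),.003),((583,402),.003)]]
print(np.round(P,4)); t,a,e=fit([[.1495,.032],[.1495,-.032],[-.02,-.032],[-.02,.032]],P); print('scoop',t,np.degrees(a),np.round(e,1))
# grip top
g=[f(*q,5.5,220,165,.096) for q in [(644,296),(670,296),(677,351),(653,362)]]; print('grip',np.round(np.mean(g,0),4),np.round(g,4))
P=[f(*q,6,90,140,.048) for q in [(152,209),(87,462),(325,507),(385,256)]]
print(np.round(P,4)); 
for m in ([[.0475,-.06],[.0475,.06],[-.0625,.06],[-.0625,-.06]],):
    t,a,e=fit(m,P); print('tray',t,np.degrees(a),np.round(e,1))
b=f(220,372,6,90,140,.036);print('bush',b); R=np.array([[np.cos(a),np.sin(a)],[-np.sin(a),np.cos(a)]]);print('in tray',R@(b[:2]-t))
W=wmap(d)
for n,sl,lo,hi in [('bush',(slice(190,220),slice(115,140)),.03,.042),('grip',(slice(215,237),slice(330,348)),.085,.105)]:
    w=W[sl].reshape(-1,3); w=w[(w[:,2]>lo)&(w[:,2]<hi)]; print(n,len(w),w.mean(0),(w.min(0)+w.max(0))/2)
E
```

```text
[[ 0.617  -0.3137  0.001 ]
 [ 0.6291 -0.3764  0.001 ]
 [ 0.4614 -0.4096  0.003 ]
 [ 0.4482 -0.3472  0.003 ]]
scoop [ 0.47542415 -0.37433519] 11.235002500026274 [[-1.2 -0.1]
 [-0.8 -0.2]
 [ 0.7 -0.1]
 [ 1.3  0.4]]
grip [ 0.475  -0.3744  0.096 ] [[ 0.4895 -0.3664  0.096 ]
 [ 0.4896 -0.3789  0.096 ]
 [ 0.4632 -0.3819  0.096 ]
 [ 0.4578 -0.3704  0.096 ]]
[[0.6132 0.2428 0.048 ]
 [0.4943 0.2638 0.048 ]
 [0.4749 0.1541 0.048 ]
 [0.5922 0.1336 0.048 ]]
tray [0.54498212 0.20596792] 79.79997961650152 [[-0.8 -0.7]
 [ 0.  -0.5]
 [-0.   1. ]
 [ 0.7  0.2]]
bush [0.53901721 0.21040355 0.036     ]
in tray [0.00330922 0.00665612]
bush 100 [0.54070924 0.21266071 0.03547397] [0.53138691 0.20816265 0.03581869]
grip 71 [ 0.4741568  -0.37344563  0.0953044 ] [ 0.4739963  -0.37399501  0.09329636]
```

```bash
cat >> fit.py <<'E'
from scipy.spatial.transform import Rotation as Ro
def st(p=True):
    s=manip.get_state(); R=Ro.from_rotvec(s['tool_rot']).as_matrix()
    if p:
        print('t',round(s['time'],2),'pos',np.round(s['eef_pos'],4),'F',np.round(s['wrist_force'],1),'w',round(s['grip_width'],3),'q',np.round(s['qpos'],2))
        print('x',np.round(R[:,0],3),'z',np.round(R[:,2],3),'zyaw',round(np.degrees(np.arctan2(R[1,2],R[0,2])),2))
    return s,R
def goto(x,y,z,zyaw):
    s,R=st(); d=np.array([x,y,z])-s['eef_pos']
    n=np.degrees(np.arctan2(R[1,2],R[0,2])); dz=(zyaw-n+180)%360-180
    print('travel cm',np.round(R.T@d*100,2),'turn (about tool x, down => minus yaw)',round(-dz,2))
E
python3 - <<'E'
from fit import *
goto(.475,-.374,.15,101.2)
E
```

```text
t 0.1 pos [0.1473 0.6325 0.2379] F [-0.9 -0.2 -0.3] w 0.999 q [-1.41  0.54 -0.    1.54  0.    1.07 -0.07]
x [-0.    -0.002 -1.   ] z [ 0.227  0.974 -0.002] zyaw 76.9
travel cm [  8.94 -54.73 -90.59] turn (about tool x, down => minus yaw) -24.3
```

Look-alikes of the scoop, all in the top view:
- (255,213): grey with high walls, so the deep twin.
- (330,207): grey with a low rim measuring about 20 mm in depth.
- (410,178): green.
- (395,255): orange.

I choose (330,207), and the crop and depth confirm it. The ring at (155,155) is a loose look-alike of the bushes. The real stack is at (127,202), with its top at 36 mm. Now I swing the arm round.

```bash
python3 -m pendant '[{"travel":[0,-4,0],"turn":3.6,"hand":1},{"travel":[0,-4,0],"turn":3.6,"hand":1},{"travel":[0,-4,0],"turn":3.6,"hand":1},{"travel":[0,-4,0],"turn":3.6,"hand":1},{"travel":[0,-4,0],"turn":3.6,"hand":1},{"travel":[0,-4,0],"turn":3.6,"hand":1},{"travel":[0,-4,0],"turn":3.6,"hand":1},{"travel":[0,-4,0],"turn":3.6,"hand":1},{"travel":[0,-4,0],"turn":3.6,"hand":1},{"travel":[0,-4,0],"turn":3.6,"hand":1},{"travel":[0,-4,0],"turn":3.6,"hand":1},{"travel":[0,-4,0],"turn":3.6,"hand":1}]'; python3 -c "
from fit import *
goto(.475,-.374,.15,-78.8)"
```

```text
time: 1.1
eef_pos: [0.541, 0.3743, 0.2291]
tool_rot: [-0.453, 1.536, 0.453]
wrist_force: [0.8, 0.7, -0.4]
grip_width: 0.997
t 1.1 pos [0.541  0.3743 0.2291] F [ 0.8  0.7 -0.4] w 0.997 q [-0.84  0.57  0.24  1.52 -0.15  1.07  0.02]
x [-0.012 -0.004 -1.   ] z [ 0.838  0.546 -0.012] zyaw 33.11
travel cm [  8.26 -59.1  -46.3 ] turn (about tool x, down => minus yaw) 111.91
```

```bash
python3 -m pendant '[{"travel":[0,-4,0],"turn":4,"hand":1},{"travel":[0,-4,0],"turn":4,"hand":1},{"travel":[0,-4,0],"turn":4,"hand":1},{"travel":[0,-4,0],"turn":4,"hand":1},{"travel":[0,-4,0],"turn":4,"hand":1},{"travel":[0,-4,0],"turn":4,"hand":1},{"travel":[0,-4,0],"turn":4,"hand":1},{"travel":[0,-4,0],"turn":4,"hand":1},{"travel":[0,-4,0],"turn":4,"hand":1},{"travel":[0,-4,0],"turn":4,"hand":1},{"travel":[0,-4,0],"turn":4,"hand":1},{"travel":[0,-4,0],"turn":4,"hand":1}]'; python3 -c "
from fit import *
goto(.475,-.374,.15,-78.8)"
```

```text
time: 2.1
eef_pos: [0.6257, -0.1026, 0.225]
tool_rot: [0.23, 1.573, -0.243]
wrist_force: [0.7, 0.5, 0.6]
grip_width: 1.002
t 2.1 pos [ 0.6257 -0.1026  0.225 ] F [0.7 0.5 0.6] w 1.002 q [-0.26  0.58  0.52  1.61 -0.3   1.06  0.03]
x [-0.016 -0.006 -1.   ] z [ 0.955 -0.297 -0.013] zyaw -17.25
travel cm [  7.91 -30.31  -6.24] turn (about tool x, down => minus yaw) 61.55
```

```bash
python3 -m pendant '[{"travel":[0,-3.4,-1],"turn":6.8,"hand":1},{"travel":[0,-3.4,-1],"turn":6.8,"hand":1},{"travel":[0,-3.2,0],"turn":6.8,"hand":1},{"travel":[0,-3.2,0],"turn":6.8,"hand":1},{"travel":[0,-3,0],"turn":6.8,"hand":1},{"travel":[0,-3,0],"turn":6.8,"hand":1},{"travel":[0,-2,0],"turn":6.8,"hand":1},{"travel":[0,0,0],"turn":6.8,"hand":1},{"travel":[0,0,0],"turn":6.8,"hand":1}]'; python3 -c "
from fit import *
goto(.475,-.374,.15,-78.8)"
```

```text
time: 2.85
eef_pos: [0.4677, -0.2795, 0.2273]
tool_rot: [1.087, 1.283, -1.121]
wrist_force: [0.9, 1.0, -0.5]
grip_width: 0.997
t 2.85 pos [ 0.4677 -0.2795  0.2273] F [ 0.9  1.  -0.5] w 0.997 q [-0.19  0.5   0.86  1.86 -0.42  1.   -0.58]
x [-0.02  -0.009 -1.   ] z [ 0.143 -0.99   0.006] zyaw -81.77
travel cm [ 7.81 -0.47  9.41] turn (about tool x, down => minus yaw) -2.97
```

```bash
python3 -m pendant '[{"travel":[0,0,3],"turn":-1.5,"hand":1},{"travel":[0,0,3],"turn":-1.5,"hand":1},{"travel":[2.6,-0.1,2],"turn":0,"hand":1},{"travel":[2.6,-0.3,1.4],"turn":0,"hand":1},{"travel":[2.6,0,0],"turn":0,"hand":1}]'; python3 -c "
from fit import *
goto(.475,-.374,.056,-78.8)
c=grab('scene'); crop(c,260,150,420,270,4.9,'s3.png');c=grab('top'); crop(c,270,150,390,250,6,'t3.png')"
```

```text
time: 3.27
eef_pos: [0.4815, -0.3766, 0.1509]
tool_rot: [1.05, 1.298, -1.079]
wrist_force: [-0.4, -0.3, 0.1]
grip_width: 0.999
t 3.27 pos [ 0.4815 -0.3766  0.1509] F [-0.4 -0.3  0.1] w 0.999 q [ 0.08  0.69  0.74  1.74 -0.54  0.93 -0.34]
x [-0.013 -0.012 -1.   ] z [ 0.194 -0.981  0.009] zyaw -78.8
travel cm [ 9.49 -0.45 -0.47] turn (about tool x, down => minus yaw) 0.0
```

View pics/s3.png

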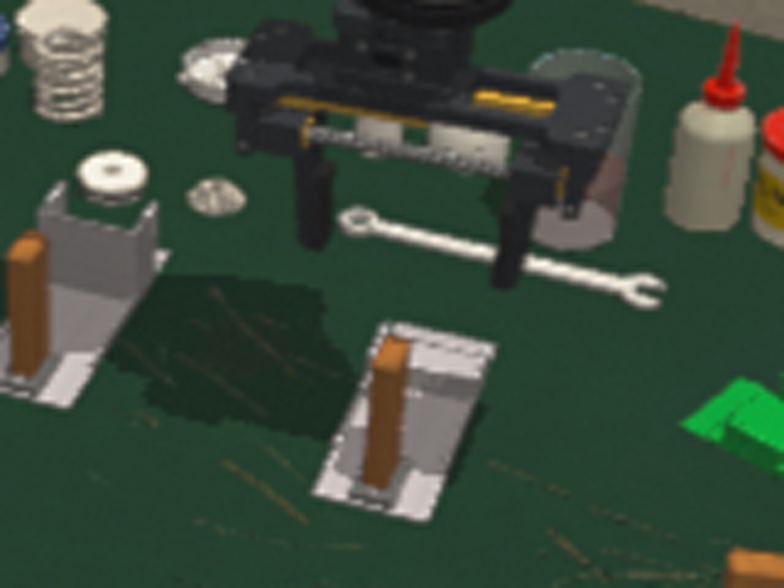

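View pics/t3.png

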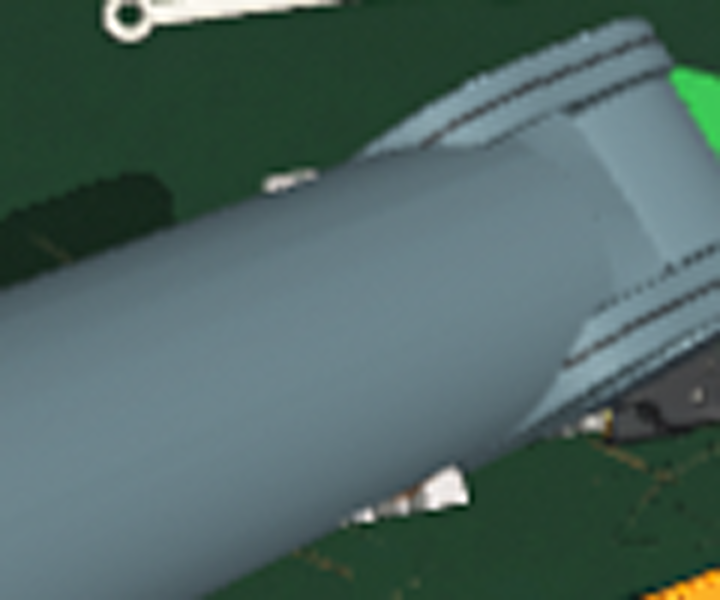

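The crop shows the open fingers at (315,240) and (507,280), either side of the grip and about 55 mm above its top at (392,345). I'm lowering and correcting the 5 mm offset.

```bash
python3 -m pendant '[{"travel":[2,-0.45,-0.45],"turn":0,"hand":1},{"travel":[2.5,0,0],"turn":0,"hand":1},{"travel":[2.5,0,0],"turn":0,"hand":1},{"travel":[2,0,0],"turn":0,"hand":1},{"travel":[0,0,0],"turn":0,"hand":1}]'; python3 -c "
from fit import *
goto(.475,-.374,.056,-78.8)"
```

```text
time: 3.78
eef_pos: [0.4759, -0.3664, 0.0597]
tool_rot: [1.05, 1.308, -1.073]
wrist_force: [-0.7, 1.6, 0.0]
grip_width: 0.999
t 3.78 pos [ 0.4759 -0.3664  0.0597] F [-0.7  1.6  0. ] w 0.999 q [ 0.13  0.8   0.64  1.8  -0.64  0.77 -0.27]
x [-0.016 -0.004 -1.   ] z [ 0.2   -0.98   0.001] zyaw -78.48
travel cm [ 0.38 -0.23  0.73] turn (about tool x, down => minus yaw) 0.32
```

```bash
python3 -m pendant '[{"travel":[0.3,-0.2,0.7],"turn":0.3,"hand":1},{"travel":[0,0,0],"turn":0,"hand":1}]'; python3 -c "
from fit import *
goto(.475,-.374,.056,-78.8)"
```

```text
time: 3.95
eef_pos: [0.4766, -0.3735, 0.0589]
tool_rot: [1.053, 1.305, -1.075]
wrist_force: [-0.3, -0.4, 0.2]
grip_width: 0.999
t 3.95 pos [ 0.4766 -0.3735  0.0589] F [-0.3 -0.4  0.2] w 0.999 q [ 0.14  0.81  0.64  1.79 -0.64  0.78 -0.27]
x [-0.015 -0.004 -1.   ] z [ 0.196 -0.981  0.001] zyaw -78.69
travel cm [ 0.3  -0.16  0.02] turn (about tool x, down => minus yaw) 0.11
```

```bash
python3 -m pendant '[{"travel":[0.35,-0.2,0],"turn":0,"hand":1},{"travel":[0,0,0],"turn":0,"hand":0},{"travel":[0,0,0],"turn":0,"hand":0},{"travel":[0,0,0],"turn":0,"hand":0},{"travel":[0,0,0],"turn":0,"hand":0},{"travel":[0,0,0],"turn":0,"hand":0},{"travel":[0,0,0],"turn":0,"hand":0},{"travel":[0,0,0],"turn":0,"hand":0},{"travel":[0,0,0],"turn":0,"hand":0}]' 60; python3 -c "
from fit import *
st()"
```

```text
time: 4.7
eef_pos: [0.4777, -0.3762, 0.0615]
tool_rot: [1.052, 1.296, -1.072]
wrist_force: [-0.3, -0.8, -0.8]
grip_width: 0.416
t 4.7 pos [ 0.4777 -0.3762  0.0615] F [-0.3 -0.8 -0.8] w 0.416 q [ 0.15  0.8   0.64  1.79 -0.64  0.77 -0.26]
x [-0.008 -0.009 -1.   ] z [ 0.197 -0.98   0.007] zyaw -78.66
```

```bash
python3 -m pendant '[{"travel":[0.5,-0.2,0],"turn":0,"hand":0},{"travel":[0.2,0,0],"turn":0,"hand":0},{"travel":[0,0,0],"turn":0,"hand":0},{"travel":[0,0,0],"turn":0,"hand":0},{"travel":[0,0,0],"turn":0,"hand":0},{"travel":[0,0,0],"turn":0,"hand":0}]' 60; python3 -c "
from fit import *
st()
c=grab('scene'); crop(c,260,150,420,270,4.9,'s4.png')"
```

```text
time: 5.2
eef_pos: [0.4752, -0.3758, 0.0537]
tool_rot: [1.053, 1.299, -1.071]
wrist_force: [0.8, 0.5, 1.1]
grip_width: 0.176
t 5.2 pos [ 0.4752 -0.3758  0.0537] F [0.8 0.5 1.1] w 0.176 q [ 0.15  0.81  0.63  1.79 -0.65  0.76 -0.25]
x [-0.009 -0.007 -1.   ] z [ 0.197 -0.98   0.005] zyaw -78.62
```

View pics/s4.png

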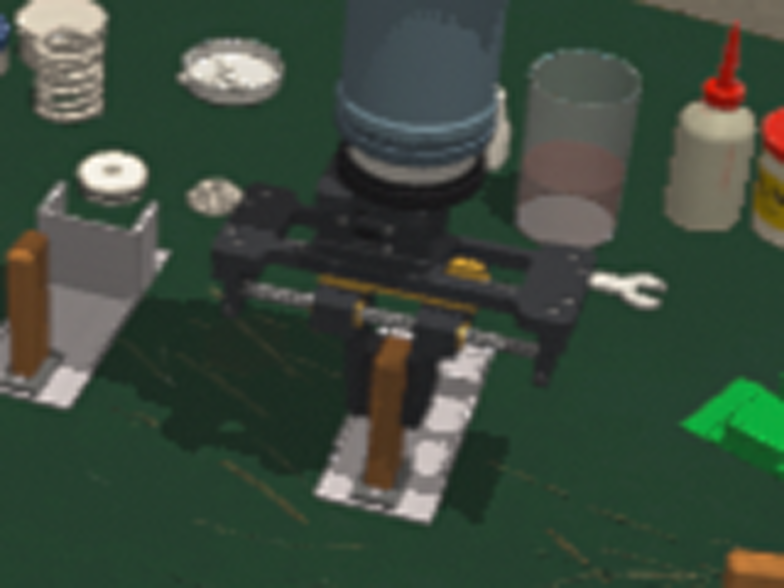

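Gripped: the opening of 0.176 is 15.5 mm, which matches the 16 mm grip. Lifting now.

```bash
python3 -m pendant '[{"travel":[-0.5,0,0],"turn":0,"hand":0},{"travel":[-1,0,0],"turn":0,"hand":0},{"travel":[-1.5,0,0],"turn":0,"hand":0},{"travel":[-2,0,0],"turn":0,"hand":0},{"travel":[-2,0,0],"turn":0,"hand":0},{"travel":[-2,0,0],"turn":0,"hand":0},{"travel":[-2,0,0],"turn":0,"hand":0},{"travel":[-1.5,0,0],"turn":0,"hand":0},{"travel":[-0.5,0,0],"turn":0,"hand":0},{"travel":[0,0,0],"turn":0,"hand":0}]'; python3 -c "
from fit import *
goto(.4976,-.029,.18,-10.2)
c=grab('scene'); crop(c,260,110,420,230,4.9,'s5.png')"
```

```text
time: 6.08
eef_pos: [0.4722, -0.3728, 0.1897]
tool_rot: [1.055, 1.307, -1.077]
wrist_force: [-0.4, -0.4, -3.7]
grip_width: 0.173
t 6.08 pos [ 0.4722 -0.3728  0.1897] F [-0.4 -0.4 -3.7] w 0.173 q [ 0.05  0.63  0.77  1.74 -0.5   0.99 -0.36]
x [-0.017 -0.003 -1.   ] z [ 0.194 -0.981 -0.001] zyaw -78.79
travel cm [  0.83   9.19 -33.23] turn (about tool x, down => minus yaw) -68.59
```

View pics/s5.png

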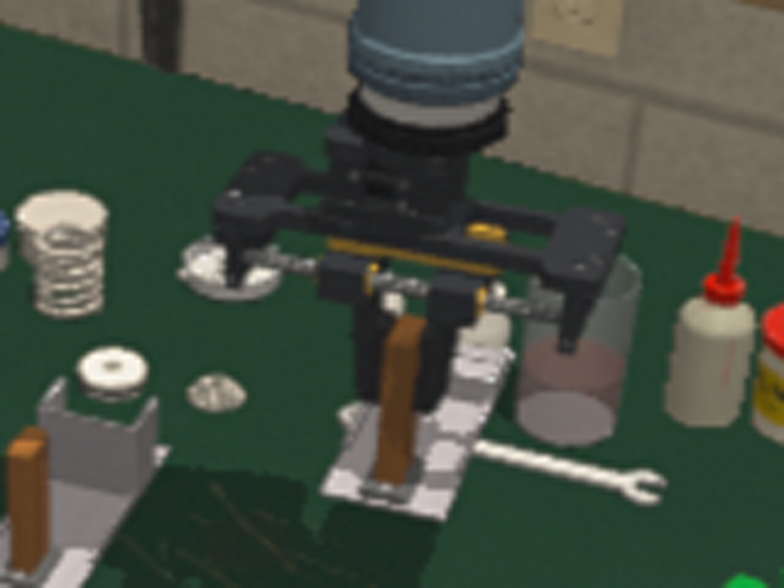

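```bash
python3 -m pendant '[{"travel":[0,0.3,-1],"turn":0,"hand":0},{"travel":[0,0.6,-2],"turn":0,"hand":0},{"travel":[0,0.9,-3],"turn":0,"hand":0},{"travel":[0,0.9,-3.4],"turn":0,"hand":0},{"travel":[0,0.9,-3.4],"turn":0,"hand":0},{"travel":[0,0.9,-3.4],"turn":0,"hand":0},{"travel":[0,0.9,-3.4],"turn":0,"hand":0},{"travel":[0,0.9,-3.4],"turn":0,"hand":0},{"travel":[0,0.9,-3.4],"turn":0,"hand":0},{"travel":[0,0.9,-3],"turn":0,"hand":0},{"travel":[0,0.6,-2],"turn":0,"hand":0},{"travel":[0,0.3,-1],"turn":0,"hand":0}]'; python3 -c "
from fit import *
goto(.4976,-.029,.18,-10.2)"; python3 -m pendant '[{"travel":[0,0,0],"turn":-2,"hand":0},{"travel":[0,0,0],"turn":-4,"hand":0},{"travel":[0,0,0],"turn":-6,"hand":0},{"travel":[0,0,0],"turn":-6.8,"hand":0},{"travel":[0,0,0],"turn":-6.8,"hand":0},{"travel":[0,0,0],"turn":-6.8,"hand":0},{"travel":[0,0,0],"turn":-6.8,"hand":0},{"travel":[0,0,0],"turn":-6.8,"hand":0},{"travel":[0,0,0],"turn":-6.8,"hand":0},{"travel":[0,0,0],"turn":-6.8,"hand":0},{"travel":[0,0,0],"turn":-5,"hand":0},{"travel":[0,0,0],"turn":-3,"hand":0}]'; python3 -c "
from fit import *
goto(.4976,-.029,.18,-10.2)"
```

```text
time: 7.13
eef_pos: [0.4863, -0.0154, 0.1744]
tool_rot: [1.049, 1.327, -1.095]
wrist_force: [0.2, -0.9, -3.4]
grip_width: 0.174
t 7.13 pos [ 0.4863 -0.0154  0.1744] F [ 0.2 -0.9 -3.4] w 0.174 q [-0.7   0.49  0.82  2.02 -0.46  0.87 -1.  ]
x [-0.042 -0.    -0.999] z [ 0.19  -0.982 -0.007] zyaw -79.03
travel cm [-0.61  0.82  1.55] turn (about tool x, down => minus yaw) -68.83
time: 8.13
eef_pos: [0.4711, 0.0005, 0.1614]
tool_rot: [0.096, 1.638, -0.106]
wrist_force: [0.7, -0.6, -3.7]
grip_width: 0.174
t 8.13 pos [0.4711 0.0005 0.1614] F [ 0.7 -0.6 -3.7] w 0.174 q [-0.48  0.42  0.49  2.03 -0.26  0.82  0.03]
x [-0.069 -0.002 -0.998] z [ 0.99  -0.127 -0.069] zyaw -7.31
travel cm [-2.04 -2.61  2.87] turn (about tool x, down => minus yaw) 2.89
```

```bash
python3 -m pendant '[{"travel":[-0.4,-0.6,0.8],"turn":0.8,"hand":0},{"travel":[-0.4,-0.6,0.8],"turn":0.8,"hand":0},{"travel":[-0.4,-0.6,0.8],"turn":0.8,"hand":0},{"travel":[-0.4,-0.6,0.8],"turn":0.8,"hand":0}]'; python3 -c "
from fit import *
goto(.4976,-.029,.18,-10.2)"; python3 -m pendant '[{"travel":[0,0,0],"turn":0,"hand":0},{"travel":[0,0,0],"turn":0,"hand":0},{"travel":[0,0,0],"turn":0,"hand":0},{"travel":[0,0,0],"turn":0,"hand":0}]'; python3 -c "
from fit import *
goto(.4976,-.029,.18,-10.2)"
```

```text
time: 8.47
eef_pos: [0.4984, -0.0274, 0.1735]
tool_rot: [0.141, 1.642, -0.155]
wrist_force: [0.1, 0.1, -4.3]
grip_width: 0.175
t 8.47 pos [ 0.4984 -0.0274  0.1735] F [ 0.1  0.1 -4.3] w 0.175 q [-0.43  0.45  0.51  1.95 -0.27  0.89  0.04]
x [-0.077 -0.001 -0.997] z [ 0.98  -0.186 -0.075] zyaw -10.73
travel cm [-0.64 -0.18 -0.1 ] turn (about tool x, down => minus yaw) -0.53
time: 8.8
eef_pos: [0.5014, -0.0309, 0.1744]
tool_rot: [0.146, 1.638, -0.163]
wrist_force: [0.4, 0.4, -4.2]
grip_width: 0.178
t 8.8 pos [ 0.5014 -0.0309  0.1744] F [ 0.4  0.4 -4.2] w 0.178 q [-0.43  0.45  0.51  1.95 -0.27  0.89  0.03]
x [-0.074 -0.003 -0.997] z [ 0.978 -0.194 -0.072] zyaw -11.2
travel cm [-0.53  0.1  -0.45] turn (about tool x, down => minus yaw) -1.0
```

```bash
python3 -m pendant '[{"travel":[-0.3,-2,0],"turn":0,"hand":0},{"travel":[-0.3,-4,0],"turn":0,"hand":0},{"travel":[-0.2,-4,0],"turn":0,"hand":0},{"travel":[-0.2,-4,0],"turn":0,"hand":0}]'; python3 -c "
from fit import *
goto(.4976,-.029,.18,-10.2)"; python3 -m pendant '[{"travel":[0,0.5,0],"turn":0,"hand":0},{"travel":[0,1,0],"turn":0,"hand":0},{"travel":[0,1,0],"turn":0,"hand":0},{"travel":[0,1,0],"turn":0,"hand":0},{"travel":[0,1,0],"turn":0,"hand":0},{"travel":[0,1,0],"turn":0,"hand":0}]'; python3 -c "
from fit import *
goto(.4976,-.029,.18,-10.2)"
```

```text
time: 9.13
eef_pos: [0.4772, -0.1592, 0.1851]
tool_rot: [0.134, 1.642, -0.141]
wrist_force: [1.2, -1.5, -3.6]
grip_width: 0.176
t 9.13 pos [ 0.4772 -0.1592  0.1851] F [ 1.2 -1.5 -3.6] w 0.176 q [-0.2   0.44  0.55  1.94 -0.26  0.91  0.3 ]
x [-0.075  0.002 -0.997] z [ 0.982 -0.172 -0.075] zyaw -9.95
travel cm [ 0.39 13.18 -0.2 ] turn (about tool x, down => minus yaw) 0.25
time: 9.63
eef_pos: [0.4841, -0.1104, 0.185]
tool_rot: [0.143, 1.641, -0.156]
wrist_force: [-0.1, 0.6, -4.4]
grip_width: 0.177
t 9.63 pos [ 0.4841 -0.1104  0.185 ] F [-0.1  0.6 -4.4] w 0.177 q [-0.3   0.43  0.54  1.95 -0.25  0.91  0.19]
x [-0.076 -0.001 -0.997] z [ 0.98  -0.187 -0.074] zyaw -10.82
travel cm [ 0.38  8.26 -0.17] turn (about tool x, down => minus yaw) -0.62
```

```bash
python3 -m pendant '[{"travel":[0,0,0],"turn":6.8,"hand":0},{"travel":[0,0,0],"turn":6.8,"hand":0},{"travel":[0,0,0],"turn":6.8,"hand":0},{"travel":[0,0,0],"turn":6.8,"hand":0}]'; python3 -c "
from fit import *
goto(.4976,-.029,.18,-10.2)"; python3 -m pendant '[{"travel":[0,1,0],"turn":-2,"hand":0},{"travel":[0,1,0],"turn":-3,"hand":0},{"travel":[0,1,0],"turn":-3,"hand":0},{"travel":[0,1,0],"turn":-3,"hand":0},{"travel":[0,1,0],"turn":-3,"hand":0},{"travel":[0,1,0],"turn":-3,"hand":0},{"travel":[0,0.5,0],"turn":-3,"hand":0},{"travel":[0,0.5,0],"turn":-3,"hand":0},{"travel":[0,0.5,0],"turn":-2,"hand":0}]'; python3 -c "
from fit import *
goto(.4976,-.029,.18,-10.2)"
```

```text
time: 9.97
eef_pos: [0.4859, -0.0974, 0.1841]
tool_rot: [0.506, 1.582, -0.542]
wrist_force: [0.7, -0.0, -3.4]
grip_width: 0.176
t 9.97 pos [ 0.4859 -0.0974  0.1841] F [ 0.7 -0.  -3.4] w 0.176 q [-0.4   0.46  0.65  1.96 -0.33  0.92 -0.24]
x [-0.077  0.003 -0.997] z [ 0.786 -0.616 -0.062] zyaw -38.09
travel cm [ 0.33  6.13 -3.27] turn (about tool x, down => minus yaw) -27.89
time: 10.72
eef_pos: [0.526, -0.0085, 0.18]
tool_rot: [0.108, 1.646, -0.106]
wrist_force: [0.3, -0.7, -3.2]
grip_width: 0.177
t 10.72 pos [ 0.526  -0.0085  0.18  ] F [ 0.3 -0.7 -3.2] w 0.177 q [-0.43  0.48  0.49  1.88 -0.28  0.93  0.06]
x [-0.078  0.006 -0.997] z [ 0.988 -0.135 -0.078] zyaw -7.76
travel cm [ 0.21 -2.41 -2.53] turn (about tool x, down => minus yaw) 2.44
```

```bash
python3 -m pendant '[{"travel":[0,-0.8,-0.8],"turn":0.8,"hand":0},{"travel":[0.5,-0.8,-0.8],"turn":0.8,"hand":0},{"travel":[1,-0.6,-0.6],"turn":0.6,"hand":0},{"travel":[1.5,0,0.1],"turn":0,"hand":0},{"travel":[1.5,0,0.1],"turn":0,"hand":0},{"travel":[1.5,0,0.1],"turn":0,"hand":0},{"travel":[1.5,0,0.1],"turn":0,"hand":0},{"travel":[1,0,0.1],"turn":0,"hand":0},{"travel":[0.5,0,0],"turn":0,"hand":0}]'; python3 -c "
from fit import *
goto(.4976,-.029,.056,-10.2)"
```

```text
time: 11.47
eef_pos: [0.4962, -0.0222, 0.0881]
tool_rot: [0.115, 1.644, -0.109]
wrist_force: [0.0, -0.5, -3.5]
grip_width: 0.18
t 11.47 pos [ 0.4962 -0.0222  0.0881] F [ 0.  -0.5 -3.5] w 0.18 q [-0.36  0.58  0.42  2.   -0.36  0.71  0.15]
x [-0.075  0.009 -0.997] z [ 0.987 -0.14  -0.076] zyaw -8.07
travel cm [ 3.18 -0.65  0.48] turn (about tool x, down => minus yaw) 2.13
```

```bash
python3 -m pendant '[{"travel":[0.6,-0.3,0.2],"turn":1,"hand":0},{"travel":[0.8,-0.3,0.1],"turn":1,"hand":0},{"travel":[0.6,0,0],"turn":0,"hand":0},{"travel":[0.4,0,0],"turn":0,"hand":0}]'; python3 -c "
from fit import *
goto(.4976,-.029,.056,-10.2)
c=grab('scene'); crop(c,180,140,320,240,5.5,'s6.png');c=grab('top'); crop(c,80,140,300,260,3.6,'t6.png')"
```

```text
time: 11.8
eef_pos: [0.4967, -0.0293, 0.0624]
tool_rot: [0.143, 1.641, -0.139]
wrist_force: [-1.4, 0.1, -3.7]
grip_width: 0.176
t 11.8 pos [ 0.4967 -0.0293  0.0624] F [-1.4  0.1 -3.7] w 0.176 q [-0.33  0.63  0.4   2.   -0.4   0.66  0.16]
x [-0.074  0.009 -0.997] z [ 0.981 -0.177 -0.075] zyaw -10.21
travel cm [0.63 0.05 0.13] turn (about tool x, down => minus yaw) -0.01
```

View pics/s6.png

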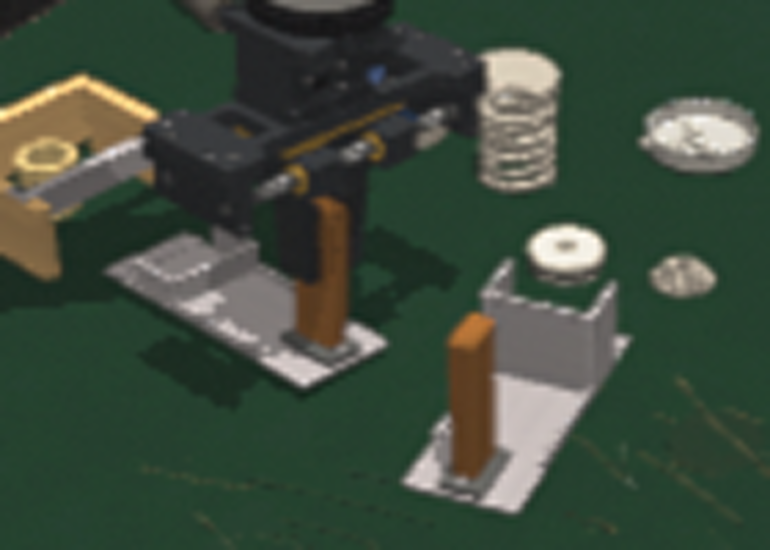

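View pics/t6.png

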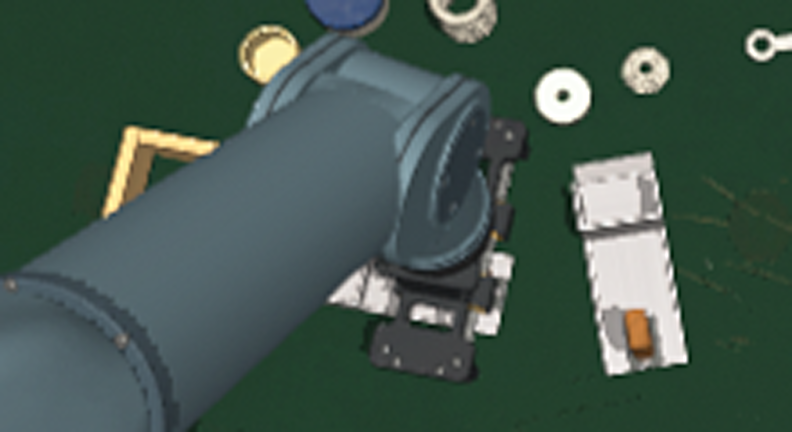

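```bash
python3 -m pendant '[{"travel":[0.4,0,0.1],"turn":0,"hand":0},{"travel":[0.2,0,0],"turn":0,"hand":0}]'; python3 -c "
from fit import *
goto(.4976,-.029,.056,-10.2)";  python3 -m pendant '[{"travel":[0,0,0],"turn":0,"hand":0.35},{"travel":[0,0,0],"turn":0,"hand":0.35},{"travel":[0,0,0],"turn":0,"hand":0.35},{"travel":[0,0,0],"turn":0,"hand":0.35}]'; python3 -c "
from fit import *
goto(.4976,-.029,.056,-10.2)
c=grab('scene'); crop(c,180,140,320,240,5.5,'s7.png');c=grab('top')"
```

```text
time: 12.07
eef_pos: [0.4977, -0.0293, 0.0566]
tool_rot: [0.143, 1.641, -0.139]
wrist_force: [-0.1, 0.0, -4.0]
grip_width: 0.172
t 12.07 pos [ 0.4977 -0.0293  0.0566] F [-0.1  0.  -4. ] w 0.172 q [-0.33  0.64  0.4   2.   -0.41  0.65  0.16]
x [-0.074  0.009 -0.997] z [ 0.982 -0.176 -0.074] zyaw -10.17
travel cm [ 0.06  0.03 -0.01] turn (about tool x, down => minus yaw) 0.03
time: 12.4
eef_pos: [0.4987, -0.0289, 0.0576]
tool_rot: [0.143, 1.639, -0.138]
wrist_force: [0.8, 0.1, -0.2]
grip_width: 0.351
t 12.4 pos [ 0.4987 -0.0289  0.0576] F [ 0.8  0.1 -0.2] w 0.351 q [-0.33  0.64  0.4   2.   -0.41  0.65  0.16]
x [-0.072  0.01  -0.997] z [ 0.982 -0.176 -0.072] zyaw -10.14
travel cm [ 0.17 -0.03 -0.1 ] turn (about tool x, down => minus yaw) 0.06
```

View pics/s7.png

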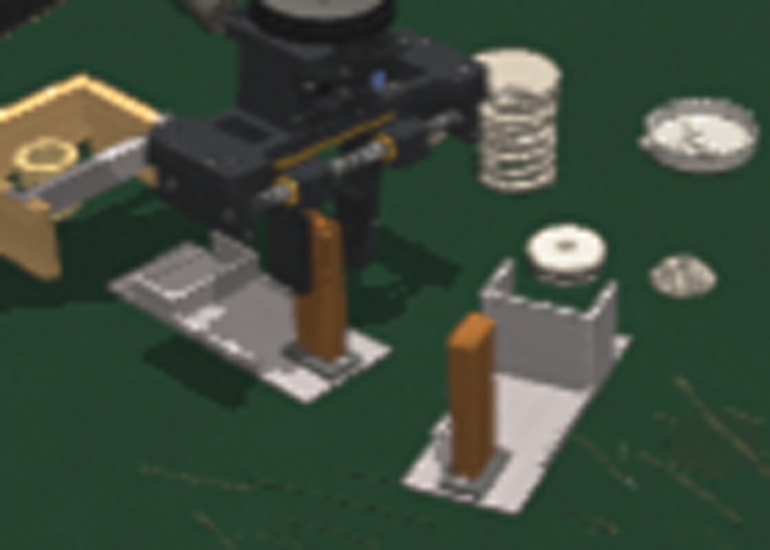

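Run:
```python
from fit import *
d=load('scene')
f=lambda u,v,k,u0,v0,z:world(d,(u+.5)/k-.5+u0,(v+.5)/k-.5+v0,z)
P=[f(*q,5.5,180,140,z) for q,z in [((107,288),.001),((305,403),.002),((391,347),.002),((186,243),.001)]]
print(np.round(P,4)); t,a,e=fit([[.1495,.032],[-.02,.032],[-.02,-.032],[.1495,-.032]],P); print('scoop',t,np.degrees(a),np.round(e,1))
T=np.array([.545,.206]);A=np.radians(79.8);R=np.array([[np.cos(A),np.sin(A)],[-np.sin(A),np.cos(A)]])
print('in tray',R@(t-T)*1000)
# tray check from scene image: bush top, original crop
c=d; crop(c,155,130,235,200,8,'s8.png')
W=wmap(d); w=W[205:215,230:245];
```

```text
[[ 0.4901  0.1233  0.001 ]
 [ 0.4606 -0.0426  0.002 ]
 [ 0.5287 -0.0514  0.002 ]
 [ 0.5523  0.1153  0.001 ]]
scoop [ 0.49794784 -0.02782458] 81.13997656507782 [[-0.8  1.5]
 [ 2.7 -0.1]
 [-2.2 -1.1]
 [ 0.3 -0.3]]
in tray [-238.46134845    4.9017649 ]
```

View pics/s8.png

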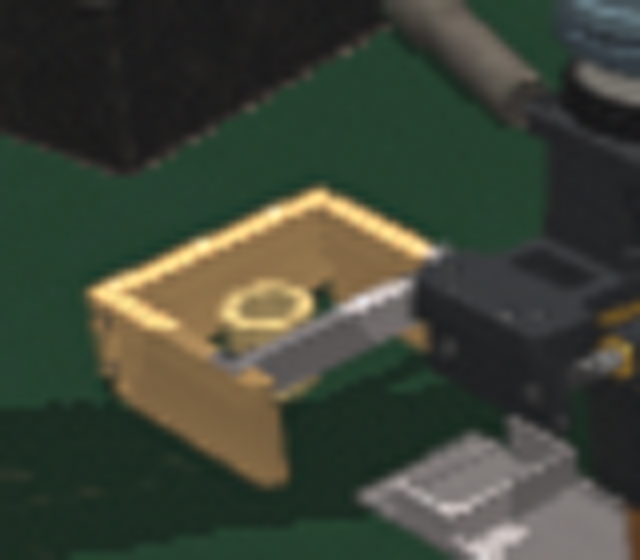

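```bash
python3 -m pendant '[{"travel":[0.2,0,0],"turn":0,"hand":0},{"travel":[0,0,0],"turn":0,"hand":0},{"travel":[0,0,0],"turn":0,"hand":0},{"travel":[0,0,0],"turn":0,"hand":0},{"travel":[0,0,0],"turn":0,"hand":0}]' 12; python3 -c "
from fit import *
st()
c=grab('scene'); crop(c,180,140,320,240,5.5,'s9.png')"
```

```text
time: 12.92
eef_pos: [0.4979, -0.0287, 0.0559]
tool_rot: [0.143, 1.64, -0.137]
wrist_force: [-1.7, 0.6, 0.4]
grip_width: 0.18
t 12.92 pos [ 0.4979 -0.0287  0.0559] F [-1.7  0.6  0.4] w 0.18 q [-0.33  0.64  0.39  2.   -0.41  0.65  0.16]
x [-0.073  0.01  -0.997] z [ 0.982 -0.175 -0.074] zyaw -10.11
```

View pics/s9.png

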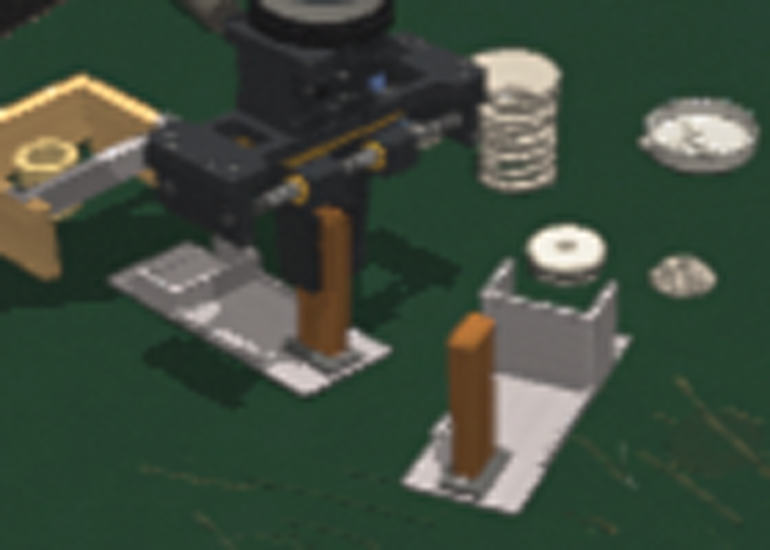

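```bash
python3 -m pendant '[{"travel":[0,0,0],"turn":0,"hand":0.3},{"travel":[0,0,0],"turn":0,"hand":0.3},{"travel":[0.1,0,0],"turn":0,"hand":0},{"travel":[0.1,0,0],"turn":0,"hand":0},{"travel":[0,0,0],"turn":0,"hand":0},{"travel":[0,0,0],"turn":0,"hand":0}]' 6; python3 -c "
from fit import *
st()
c=grab('scene'); crop(c,180,140,320,240,5.5,'s10.png')"
```

```text
time: 13.47
eef_pos: [0.4978, -0.0287, 0.0538]
tool_rot: [0.143, 1.64, -0.137]
wrist_force: [-2.0, 0.6, 2.9]
grip_width: 0.179
t 13.47 pos [ 0.4978 -0.0287  0.0538] F [-2.   0.6  2.9] w 0.179 q [-0.33  0.65  0.39  2.   -0.41  0.65  0.17]
x [-0.073  0.011 -0.997] z [ 0.982 -0.175 -0.074] zyaw -10.13
```

View pics/s10.png

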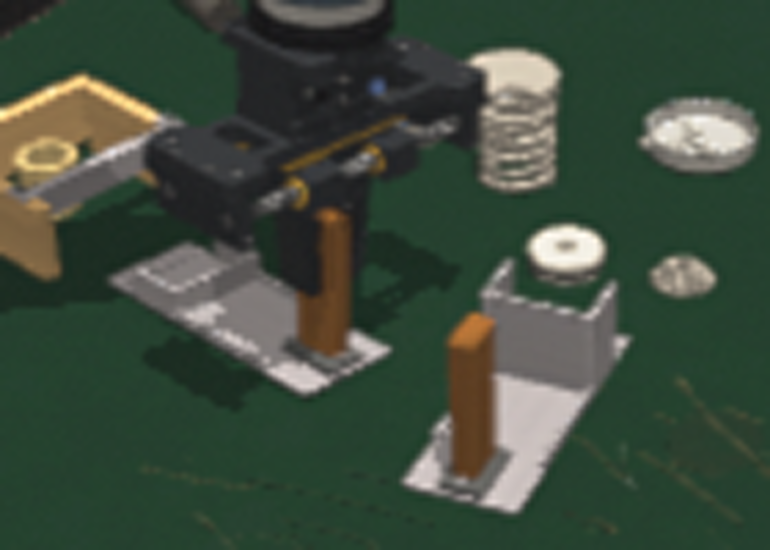

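Run:
```python
from fit import *
d=load('scene')
f=lambda u,v,k,u0,v0,z:world(d,(u+.5)/k-.5+u0,(v+.5)/k-.5+v0,z)
P=[f(*q,5.5,180,140,z) for q,z in [((108,282),.001),((303,396),.002),((391,347),.002),((186,243),.001)]]
print(np.round(P,4)); t,a,e=fit([[.1495,.032],[-.02,.032],[-.02,-.032],[.1495,-.032]],P); print('scoop',t,np.degrees(a),np.round(e,1))
crop(d,190,175,260,215,11,'s11.png')
W=wmap(d)
print((W[183:214:2,196:252:3,2]*1000).astype(int))
```

```text
[[ 0.4953  0.127   0.001 ]
 [ 0.4651 -0.0377  0.002 ]
 [ 0.5287 -0.0514  0.002 ]
 [ 0.5523  0.1153  0.001 ]]
scoop [ 0.49962657 -0.02559343] 80.47401593138022 [[-2.5  0.2]
 [-0.4 -2.3]
 [-0.8  0.8]
 [ 3.7  1.3]]
[[  4   1   3   0   4   1   3   2 128 132 130   0  92  96  92  91  77   0
    1]
 [  3   0   0   0   2   2   5   1  14 127   1   1  85  89  81  83  72   2
    3]
 [  0   3   2   2   5   6   2   4   4  22  16   3  77  83  76  75  64   0
    0]
 [  1   2   0  24   5   5   2   3  23  18   8   2  71  77  69  70  57   0
    0]
 [  0   1  11  18  24   7  22  21  13   6   4   8  64  71  63  62   2   4
    0]
 [  1   0   1   6  17  24  22  14  10   6   3   5   6  57  54  58   1   0
    0]
 [ -1   3   0   3   9  18  13   8   7   7   9   6   5  42  45  47   2   2
    3]
 [  2   0   3   0   2  11  15  10  11   6   8   9   6  34  36  42   0   3
   -1]
 [  1   0   1   3   3   1   7  12  12   8   9   8   5  27  33  36   0   3
    3]
 [  0   1   0   3   0   2  -1   1  12   8   7   8   7  22  25  26   9   4
    4]
 [  0 816   0   0   3  -3   0   2   2  15  10   9   9  16  20  17  15   4
    4]
 [ -1   0   1   2   1   0   3   0   2   2  12   5   5  12  13  14  12   5
    4]
 [  4   1   3   1   1   2   2   1   1  -1   2   9  10   9   9  11   4   2
    3]
 [  0   1   0   3   6   0   0   1   1   1   3   0   8   7   7   2   2   1
    3]
 [  1   5   0   1   4 816   2   4  -2   2   2   1   2   7   0   2   4   0
    0]
 [  1   3   0   3   3   0   0   0   1   2  -1   0   2   0   4   0   2   2
    0]]
```

View pics/s11.png

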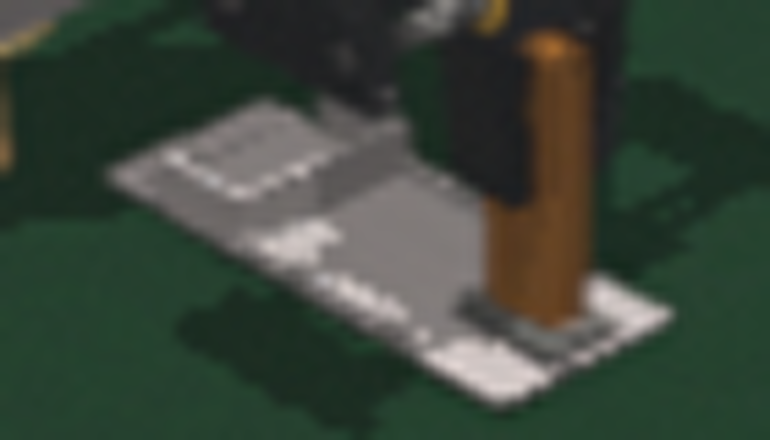

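```bash
python3 -m pendant '[{"travel":[0,0,0],"turn":0,"hand":0},{"travel":[0,0,0],"turn":0,"hand":0},{"travel":[0.3,0,0],"turn":0,"hand":0},{"travel":[0.3,0,0],"turn":0,"hand":0}]' 50; python3 -c "
from fit import *
st()";python3 -m pendant '[{"travel":[0.4,0,0],"turn":0,"hand":0},{"travel":[0.4,0,0],"turn":0,"hand":0},{"travel":[0.4,0,0],"turn":0,"hand":0},{"travel":[0.4,0,0],"turn":0,"hand":0}]' 50; python3 -c "
from fit import *
st()"
```

```text
time: 13.85
eef_pos: [0.4975, -0.0288, 0.0533]
tool_rot: [0.147, 1.642, -0.134]
wrist_force: [-14.3, 2.6, 53.8]
grip_width: 0.176
t 13.85 pos [ 0.4975 -0.0288  0.0533] F [-14.3   2.6  53.8] w 0.176 q [-0.32  0.65  0.39  2.   -0.41  0.65  0.17]
x [-0.074  0.015 -0.997] z [ 0.981 -0.176 -0.076] zyaw -10.16
time: 14.18
eef_pos: [0.4977, -0.029, 0.0534]
tool_rot: [0.158, 1.642, -0.127]
wrist_force: [-14.2, 1.5, 52.3]
grip_width: 0.178
t 14.18 pos [ 0.4977 -0.029   0.0534] F [-14.2   1.5  52.3] w 0.178 q [-0.31  0.65  0.38  2.   -0.42  0.65  0.18]
x [-0.074  0.027 -0.997] z [ 0.981 -0.178 -0.077] zyaw -10.28
```

```bash
cat >> fit.py <<'E'
def plane(verbose=True):
    d=grab('scene'); W=wmap(d)
    s,R=st(False); p=s['eef_pos'][:2]; A=np.radians(79.8)
    q=W[...,:2]-p; x=q@[np.cos(A),np.sin(A)]; y=q@[-np.sin(A),np.cos(A)]
    # sole behind pocket, clear of grip block
    m=(x>.03)&(x<.08)&(abs(y)<.028)&(W[...,2]<.02)&(W[...,2]>-.01)&(d['z_map']>0)
    M=np.c_[x[m],y[m],np.ones(m.sum())]; z=W[...,2][m]
    k=np.linalg.lstsq(M,z,rcond=None)[0]; r=abs(z-M@k)<.006
    k=np.linalg.lstsq(M[r],z[r],rcond=None)[0]
    print('sole n',m.sum(),'pitch slope x %.3f roll slope y %.3f z0 %.4f'%tuple(k)); return d
E
python3 -c "
from fit import *
d=plane(); crop(d,190,165,260,215,11,'s12.png')"
```

```text
sole n 139 pitch slope x 0.032 roll slope y 0.075 z0 0.0057
```

View pics/s12.png

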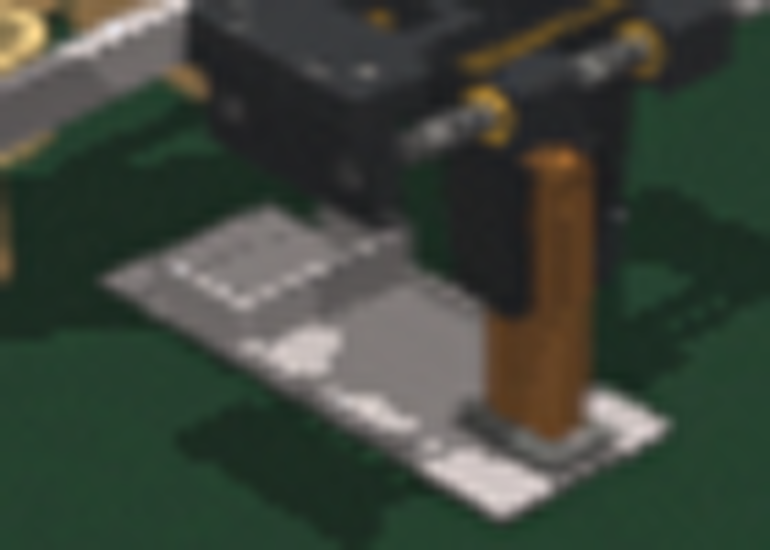

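```bash
python3 -m pendant '[{"travel":[-0.1,0,0],"turn":0,"hand":0.5},{"travel":[0,0,0],"turn":0,"hand":0.5},{"travel":[0,0,0],"turn":0,"hand":0.5},{"travel":[0,0,0],"turn":0,"hand":0.5},{"travel":[-1.5,0,0],"turn":0,"hand":0.6},{"travel":[-3,0,0],"turn":0,"hand":0.6},{"travel":[-3,0,0],"turn":0,"hand":0.6},{"travel":[-3,0,0],"turn":0,"hand":0.6},{"travel":[-2,0,0],"turn":0,"hand":0.6}]' 20; python3 -c "
from fit import *
st()";python3 -m pendant '[{"travel":[0,0,2],"turn":0,"hand":0.6},{"travel":[0,0,4],"turn":0,"hand":0.6},{"travel":[0,0,4],"turn":0,"hand":0.6},{"travel":[0,0,4],"turn":0,"hand":0.6},{"travel":[0,0,2],"turn":0,"hand":0.6}]'; python3 -c "
from fit import *
st()"
```

```text
time: 14.98
eef_pos: [0.5048, -0.0326, 0.1787]
tool_rot: [0.158, 1.65, -0.13]
wrist_force: [1.0, -0.0, -0.5]
grip_width: 0.6
t 14.98 pos [ 0.5048 -0.0326  0.1787] F [ 1.  -0.  -0.5] w 0.6 q [-0.39  0.45  0.5   1.93 -0.29  0.92  0.08]
x [-0.081  0.025 -0.996] z [ 0.98  -0.179 -0.085] zyaw -10.36
time: 15.4
eef_pos: [0.6673, -0.0601, 0.1689]
tool_rot: [0.158, 1.644, -0.125]
wrist_force: [-0.3, -0.6, 0.1]
grip_width: 0.599
t 15.4 pos [ 0.6673 -0.0601  0.1689] F [-0.3 -0.6  0.1] w 0.599 q [-0.26  0.73  0.46  1.48 -0.36  1.1   0.12]
x [-0.075  0.028 -0.997] z [ 0.981 -0.176 -0.079] zyaw -10.19
```

```bash
python3 -m pendant '[{"travel":[0,0,0],"turn":-4,"hand":0.8},{"travel":[0,0,0],"turn":-6.9,"hand":0.8},{"travel":[0,0,0],"turn":-6.9,"hand":0.8},{"travel":[0,0,0],"turn":-6.9,"hand":0.8},{"travel":[0,0,0],"turn":-6.9,"hand":0.8},{"travel":[0,0,0],"turn":-6.9,"hand":0.8},{"travel":[0,0,0],"turn":-6.9,"hand":0.8},{"travel":[0,0,0],"turn":-6.9,"hand":0.8},{"travel":[0,0,0],"turn":-6.9,"hand":0.8},{"travel":[0,0,0],"turn":-6.9,"hand":0.8},{"travel":[0,0,0],"turn":-6.9,"hand":0.8},{"travel":[0,0,0],"turn":-6.9,"hand":0.8}]'; python3 -c "
from fit import *
st()
c=grab('scene'); crop(c,180,130,320,230,5.5,'s13.png');c=grab('top'); crop(c,90,140,290,260,4,'t13.png')"
```

```text
time: 16.4
eef_pos: [0.6722, -0.0605, 0.1539]
tool_rot: [-0.933, 1.391, 1.045]
wrist_force: [0.1, -0.3, -0.2]
grip_width: 0.798
t 16.4 pos [ 0.6722 -0.0605  0.1539] F [ 0.1 -0.3 -0.2] w 0.798 q [-0.04  0.72  0.11  1.45 -0.11  1.06  1.37]
x [-0.081  0.023 -0.996] z [ 0.299  0.954 -0.002] zyaw 72.59
```

View pics/s13.png

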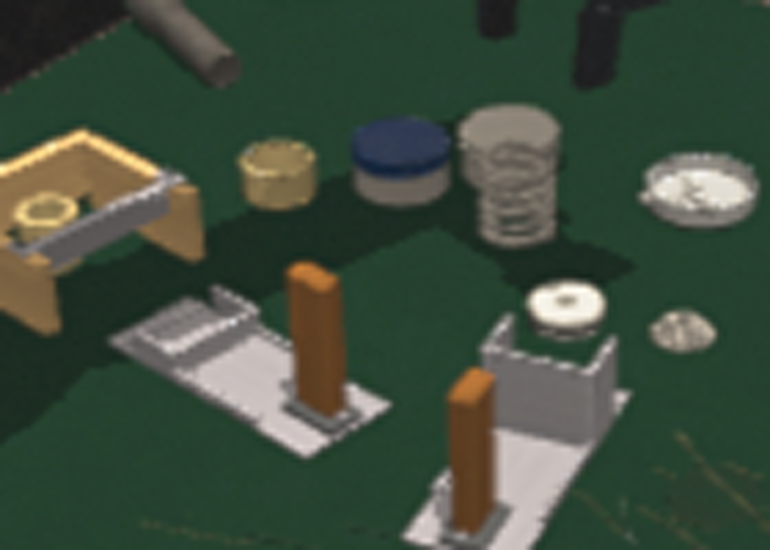

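View pics/t13.png

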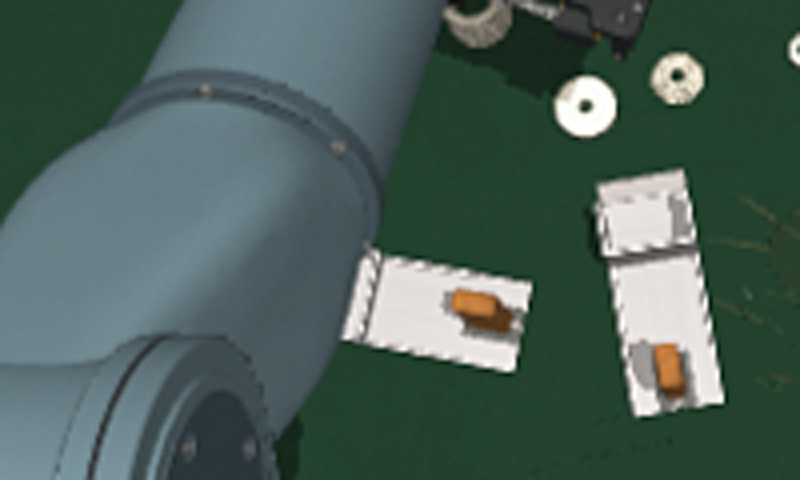

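Run:
```python
from fit import *
d=load('scene')
f=lambda d,u,v,k,u0,v0,z:world(d,(u+.5)/k-.5+u0,(v+.5)/k-.5+v0,z)
P=[f(d,*q,5.5,180,130,z) for q,z in [((107,341),.001),((306,459),.002),((391,404),.002),((192,296),.001)]]
t,a,e=fit([[.1495,.032],[-.02,.032],[-.02,-.032],[.1495,-.032]],P); print('scoop scene',t,np.degrees(a),np.round(e,1))
d=load('top')
P=[f(d,*q,4,90,140,.003) for q in [(533,281),(515,374)]]; print(np.round(P,4))
n=P[0]-P[1]; print('yaw',np.degrees(np.arctan2(n[1],n[0]))+90, (P[0]+P[1])/2+.02*np.array([np.cos(np.radians(80)),np.sin(np.radians(80)),0]))
W=wmap(d); w=W[200:230,195:225].reshape(-1,3); w=w[(w[:,2]>.088)&(w[:,2]<.105)]; print(len(w),w.mean(0),(w.min(0)+w.max(0))/2)
goto(.498,-.027,.16,80)
```

```text
scoop scene [ 0.49743936 -0.0282047 ] 79.965160583758 [[ 0.2 -0.1]
 [ 2.3  1.2]
 [-1.7 -0.9]
 [-0.9 -0.2]]
[[ 0.5244 -0.0546  0.003 ]
 [ 0.4576 -0.0441  0.003 ]]
yaw 81.01494460754705 [ 0.49450313 -0.02963904  0.003     ]
69 [ 0.49248418 -0.0294385   0.09549196] [ 0.49387393 -0.02910668  0.09456648]
t 16.5 pos [ 0.6721 -0.0607  0.1539] F [0.4 0.3 0.1] w 0.799 q [-0.04  0.72  0.11  1.45 -0.11  1.06  1.37]
x [-0.082  0.024 -0.996] z [ 0.304  0.953 -0.002] zyaw 72.29
travel cm [ 0.9  17.6  -2.08] turn (about tool x, down => minus yaw) -7.71
```

```bash
python3 -m pendant '[{"travel":[0,1.8,0],"turn":-2,"hand":0.8},{"travel":[0,3.5,0],"turn":-3,"hand":0.8},{"travel":[0,4,0],"turn":-2.5,"hand":0.8},{"travel":[0,4,0],"turn":0,"hand":0.8},{"travel":[0,2.8,0],"turn":0,"hand":0.8},{"travel":[0,1,0],"turn":0,"hand":0.8},{"travel":[0,0,0],"turn":0,"hand":0.8}]'; python3 -c "
from fit import *
goto(.4935,-.029,.13,80)"
```

```text
time: 17.08
eef_pos: [0.4988, -0.0207, 0.1638]
tool_rot: [-1.003, 1.35, 1.124]
wrist_force: [-0.4, -0.2, 0.3]
grip_width: 0.805
t 17.08 pos [ 0.4988 -0.0207  0.1638] F [-0.4 -0.2  0.3] w 0.805 q [-0.09  0.43  0.07  1.93 -0.07  0.86  1.39]
x [-0.083  0.024 -0.996] z [0.204 0.979 0.007] zyaw 78.22
travel cm [ 3.39  0.06 -0.94] turn (about tool x, down => minus yaw) -1.78
```

```bash
python3 -m pendant '[{"travel":[1,0.1,-0.5],"turn":-0.9,"hand":0.8},{"travel":[2,0,-0.5],"turn":-0.9,"hand":0.8},{"travel":[0,0,0],"turn":0,"hand":0.8}]'; python3 -c "
from fit import *
goto(.4935,-.029,.06,80.2)
c=grab('scene'); crop(c,180,110,320,230,5,'s14.png')"
```

```text
time: 17.33
eef_pos: [0.496, -0.0303, 0.1327]
tool_rot: [-1.026, 1.334, 1.142]
wrist_force: [-0.2, -0.2, -0.1]
grip_width: 0.801
t 17.33 pos [ 0.496  -0.0303  0.1327] F [-0.2 -0.2 -0.1] w 0.801 q [-0.06  0.47  0.06  1.96 -0.07  0.79  1.44]
x [-0.079  0.024 -0.997] z [0.177 0.984 0.01 ] zyaw 79.8
travel cm [ 7.27 -0.33  0.01] turn (about tool x, down => minus yaw) -0.4
```

View pics/s14.png

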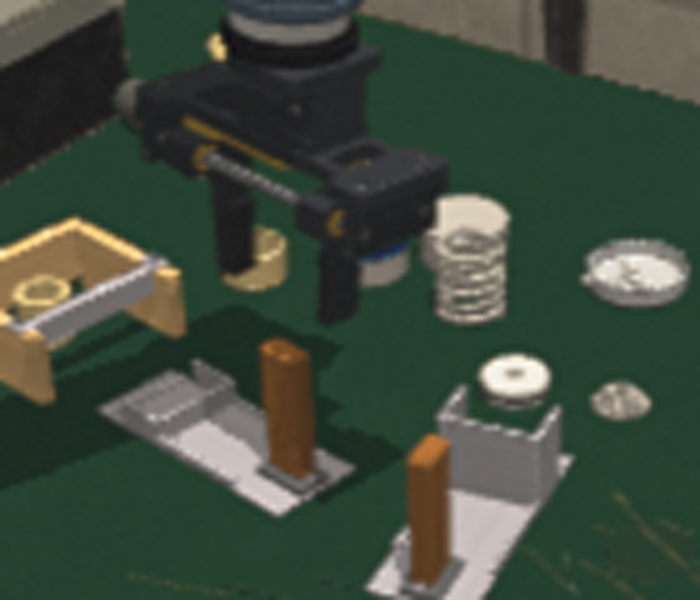

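```bash
python3 -m pendant '[{"travel":[1.5,-0.3,0],"turn":-0.4,"hand":0.7},{"travel":[2,0,0],"turn":0,"hand":0.6},{"travel":[2,0,0],"turn":0,"hand":0.6},{"travel":[1.2,0,0],"turn":0,"hand":0.6},{"travel":[0.3,0,0],"turn":0,"hand":0.6}]' 15; python3 -c "
from fit import *
goto(.4935,-.029,.06,80.2)"
```

```text
time: 17.8
eef_pos: [0.5036, -0.0303, 0.0633]
tool_rot: [-1.029, 1.326, 1.133]
wrist_force: [0.3, 0.8, 0.4]
grip_width: 0.602
t 17.8 pos [ 0.5036 -0.0303  0.0633] F [0.3 0.8 0.4] w 0.602 q [-0.05  0.6   0.05  1.97 -0.09  0.64  1.45]
x [-0.068  0.024 -0.997] z [0.179 0.984 0.012] zyaw 79.67
travel cm [ 0.4   0.99 -0.06] turn (about tool x, down => minus yaw) -0.53
```

```bash
python3 -m pendant '[{"travel":[0.3,1,0],"turn":-0.4,"hand":0.6},{"travel":[0,0,0],"turn":0,"hand":0.6}]' 15; python3 -c "
from fit import *
goto(.4935,-.029,.06,80.2)"; python3 -m pendant '[{"travel":[0,0,0],"turn":0,"hand":0},{"travel":[0,0,0],"turn":0,"hand":0},{"travel":[0,0,0],"turn":0,"hand":0},{"travel":[0,0,0],"turn":0,"hand":0},{"travel":[0,0,0],"turn":0,"hand":0},{"travel":[0,0,0],"turn":0,"hand":0}]' 15; python3 -c "
from fit import *
st();d=plane(); crop(d,180,130,280,220,7,'s15.png')"
```

```text
time: 17.97
eef_pos: [0.4942, -0.0286, 0.0605]
tool_rot: [-1.033, 1.324, 1.138]
wrist_force: [0.1, 0.1, 0.7]
grip_width: 0.604
t 17.97 pos [ 0.4942 -0.0286  0.0605] F [0.1 0.1 0.7] w 0.604 q [-0.05  0.59  0.05  2.   -0.09  0.62  1.46]
x [-0.068  0.024 -0.997] z [0.174 0.985 0.012] zyaw 80.0
travel cm [ 0.05  0.05 -0.06] turn (about tool x, down => minus yaw) -0.2
time: 18.47
eef_pos: [0.4963, -0.0287, 0.0634]
tool_rot: [-1.035, 1.32, 1.134]
wrist_force: [-0.5, -0.1, -3.0]
grip_width: 0.338
t 18.47 pos [ 0.4963 -0.0287  0.0634] F [-0.5 -0.1 -3. ] w 0.338 q [-0.05  0.59  0.05  2.   -0.09  0.62  1.45]
x [-0.063  0.024 -0.998] z [0.174 0.985 0.013] zyaw 79.96
sole n 146 pitch slope x 0.015 roll slope y -0.007 z0 0.0048
```

View pics/s15.png

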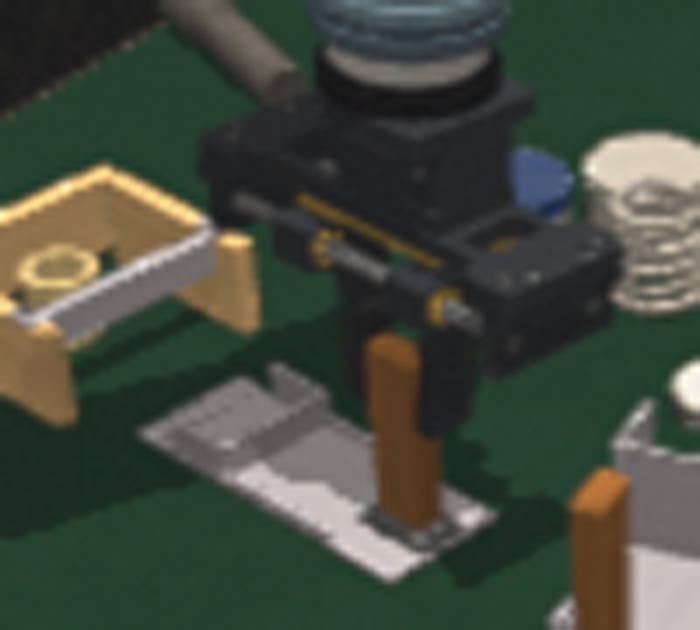

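```bash
python3 -m pendant '[{"travel":[0.3,0,0],"turn":0,"hand":0},{"travel":[0.05,0,0],"turn":0,"hand":0}]' 10; python3 -c "
from fit import *
st();d=plane()"
```

```text
time: 18.68
eef_pos: [0.4969, -0.0288, 0.061]
tool_rot: [-1.035, 1.319, 1.133]
wrist_force: [-1.3, 0.3, -0.8]
grip_width: 0.341
t 18.68 pos [ 0.4969 -0.0288  0.061 ] F [-1.3  0.3 -0.8] w 0.341 q [-0.05  0.59  0.05  2.   -0.09  0.62  1.46]
x [-0.062  0.024 -0.998] z [0.174 0.985 0.013] zyaw 79.96
sole n 148 pitch slope x -0.005 roll slope y -0.000 z0 0.0056
```

```bash
python3 -m pendant '[{"travel":[0.05,0,0.6],"turn":0,"hand":0},{"travel":[0.04,0,1.2],"turn":0,"hand":0},{"travel":[0.04,0,1.2],"turn":0,"hand":0},{"travel":[0.04,0,1.2],"turn":0,"hand":0},{"travel":[0.03,0,0.8],"turn":0,"hand":0}]' 12; python3 -c "
from fit import *
goto(.4969+.15*.177,-.0288+.15*.984,.06,79.8);d=plane(); crop(d,150,130,250,220,7,'s16.png')"
```

```text
time: 19.15
eef_pos: [0.5068, 0.0148, 0.0609]
tool_rot: [-1.035, 1.327, 1.121]
wrist_force: [-0.8, -5.3, 4.5]
grip_width: 0.337
t 19.15 pos [0.5068 0.0148 0.0609] F [-0.8 -5.3  4.5] w 0.337 q [-0.14  0.6   0.05  1.98 -0.09  0.62  1.36]
x [-0.06   0.017 -0.998] z [0.183 0.983 0.005] zyaw 79.47
travel cm [ 0.16  0.26 10.53] turn (about tool x, down => minus yaw) -0.33
sole n 134 pitch slope x -0.000 roll slope y -0.008 z0 0.0050
```

View pics/s16.png

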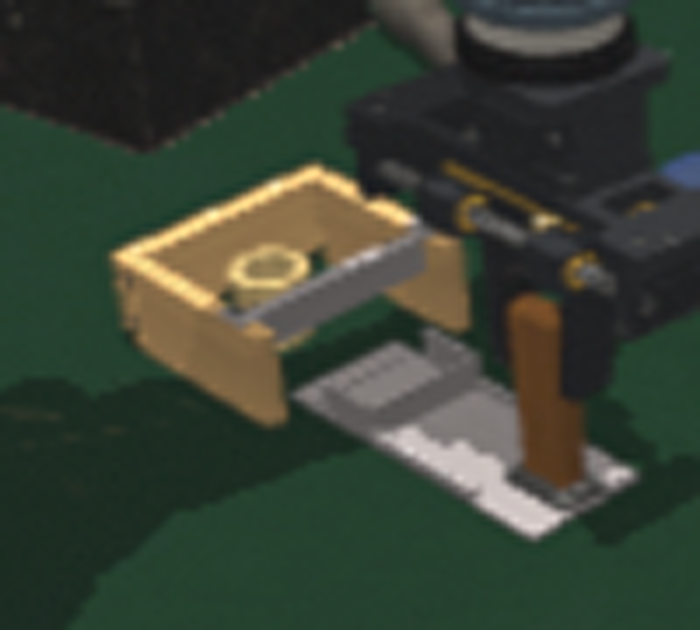

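```bash
python3 -m pendant '[{"travel":[0.03,0.05,0.8],"turn":-0.1,"hand":0},{"travel":[0.02,0.05,1.2],"turn":-0.1,"hand":0},{"travel":[0.02,0.05,1.2],"turn":-0.1,"hand":0},{"travel":[0.02,0.05,1.2],"turn":0,"hand":0},{"travel":[0.02,0.05,1.2],"turn":0,"hand":0},{"travel":[0.02,0,0.8],"turn":0,"hand":0}]' 12; python3 -c "
from fit import *
goto(.4969+.15*.177,-.0288+.15*.984,.06,79.8);d=plane(); crop(d,140,130,240,220,7,'s17.png')"
```

```text
time: 19.7
eef_pos: [0.5167, 0.0775, 0.0608]
tool_rot: [-1.042, 1.33, 1.12]
wrist_force: [-1.5, -7.4, 9.3]
grip_width: 0.337
t 19.7 pos [0.5167 0.0775 0.0608] F [-1.5 -7.4  9.3] w 0.337 q [-0.26  0.62  0.06  1.94 -0.09  0.64  1.25]
x [-0.06   0.01  -0.998] z [ 0.18   0.984 -0.   ] zyaw 79.63
travel cm [0.08 0.08 4.18] turn (about tool x, down => minus yaw) -0.17
sole n 127 pitch slope x -0.005 roll slope y -0.006 z0 0.0055
```

View pics/s17.png

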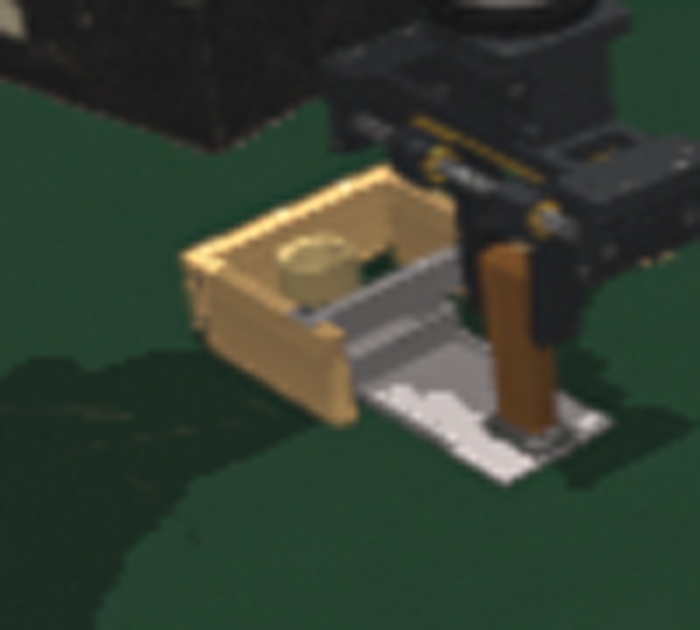

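```bash
python3 -m pendant '[{"travel":[0,0.03,0.8],"turn":0,"hand":0},{"travel":[0,0.03,0.9],"turn":0,"hand":0},{"travel":[0,0.03,0.9],"turn":0,"hand":0},{"travel":[0,0,0.6],"turn":0,"hand":0}]' 15; python3 -c "
from fit import *
goto(.4969+.15*.177,-.0288+.15*.984,.06,79.8);d=plane(); crop(d,140,130,240,220,7,'s18.png');c=grab('top'); crop(c,90,150,190,240,7,'t18.png')"
```

```text
time: 20.08
eef_pos: [0.521, 0.1081, 0.0607]
tool_rot: [-1.044, 1.336, 1.117]
wrist_force: [-1.7, -7.0, 7.5]
grip_width: 0.337
t 20.08 pos [0.521  0.1081 0.0607] F [-1.7 -7.   7.5] w 0.337 q [-0.32  0.63  0.06  1.91 -0.09  0.66  1.19]
x [-0.062  0.005 -0.998] z [ 0.181  0.983 -0.006] zyaw 79.55
travel cm [ 0.06 -0.05  1.09] turn (about tool x, down => minus yaw) -0.25
sole n 110 pitch slope x 0.011 roll slope y 0.003 z0 0.0046
```

View pics/s18.png

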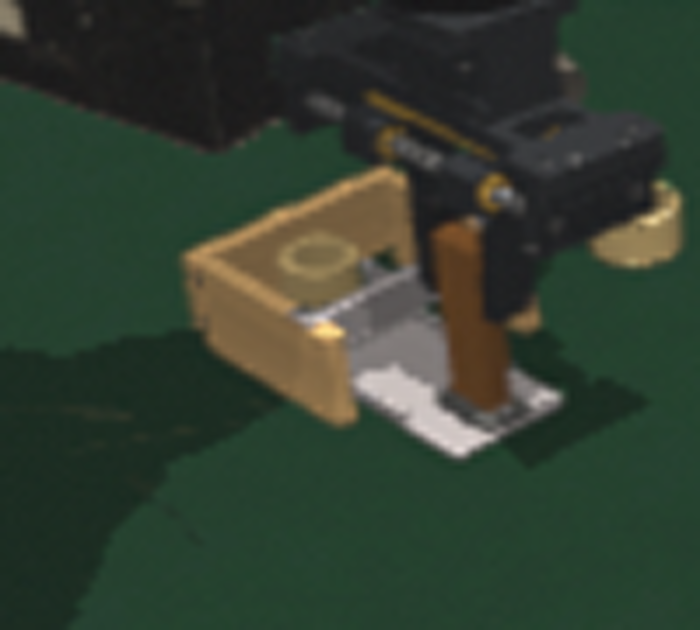

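View pics/t18.png

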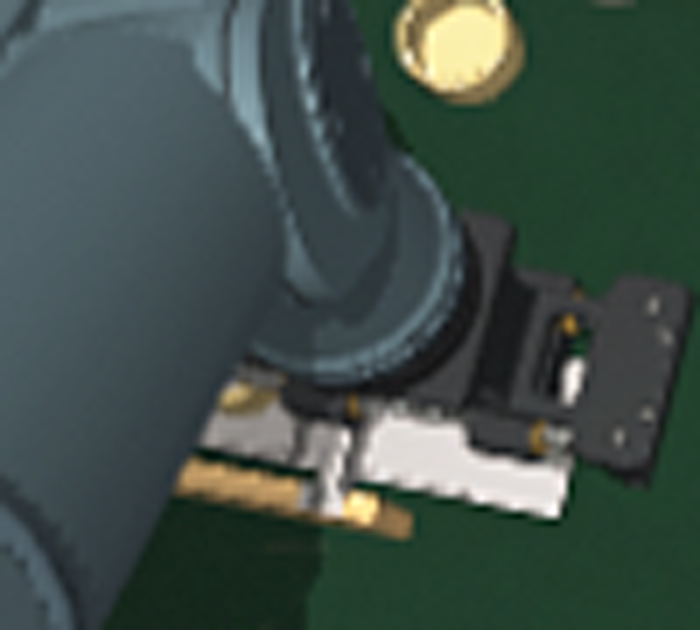

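```bash
cat >> fit.py <<'E'
T=np.array([.545,.206]);_A=np.radians(79.8);RT=np.array([[np.cos(_A),np.sin(_A)],[-np.sin(_A),np.cos(_A)]])
def tray(p): return np.round(RT@(np.array(p)[:2]-T)*1000,1)
def px(d,u,v,k,u0,v0,z): return world(d,(u+.5)/k-.5+u0,(v+.5)/k-.5+v0,z)
E
python3 - <<'E'
from fit import *
d=load('scene')
for z in (.036,.038): print('bush top',tray(px(d,318,256,7,140,130,z)))
print('initial s2-type (266,222 @8,155,140)',tray(px(d,267,222,8,155,140,.036)))
# scoop rear corners at s18
a=px(d,460,459,7,140,130,.002);b=px(d,563,398,7,140,130,.002); print('rear',tray(a),tray(b))
print('tcp',tray(manip.get_state()['eef_pos']))
crop(d,160,150,210,190,14,'s19.png')
E
```

```text
bush top [20.8  3.3]
bush top [17.9  5.2]
initial s2-type (266,222 @8,155,140) [7.5 1.4]
rear [-121.    38.4] [-117.2  -26.3]
tcp [-99.3   6.3]
```

View pics/s19.png

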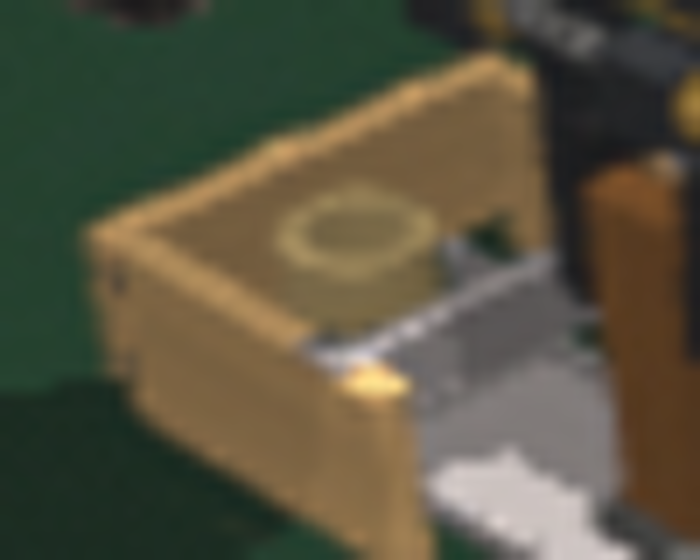

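```bash
python3 -m pendant '[{"travel":[0,0,0.6],"turn":0,"hand":0},{"travel":[0,0,0.3],"turn":0,"hand":0}]' 15; python3 -c "
from fit import *
s,R=st();print(tray(s['eef_pos']));d=plane(); crop(d,160,150,210,190,14,'s20.png')"
```

```text
time: 20.35
eef_pos: [0.5223, 0.1166, 0.0607]
tool_rot: [-1.044, 1.338, 1.117]
wrist_force: [-1.0, -5.8, 5.7]
grip_width: 0.336
t 20.35 pos [0.5223 0.1166 0.0607] F [-1.  -5.8  5.7] w 0.336 q [-0.34  0.64  0.06  1.9  -0.09  0.67  1.18]
x [-0.063  0.004 -0.998] z [ 0.181  0.983 -0.008] zyaw 79.55
[-92.    6.5]
sole n 102 pitch slope x -0.004 roll slope y 0.020 z0 0.0053
```

View pics/s20.png

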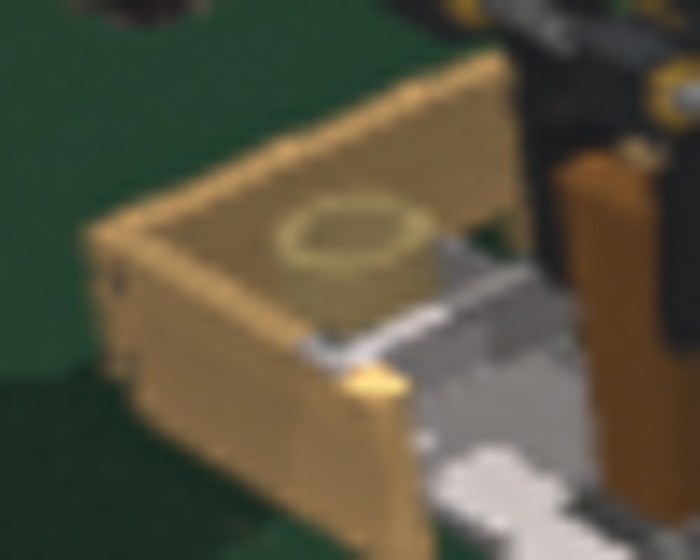

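```bash
python3 -m pendant '[{"travel":[0,0,0.25],"turn":0,"hand":0},{"travel":[0,0,0.1],"turn":0,"hand":0}]' 15; python3 -c "
from fit import *
s,R=st();print(tray(s['eef_pos']));d=grab('scene'); crop(d,160,150,210,190,14,'s21.png')"
```

```text
time: 20.57
eef_pos: [0.5226, 0.1185, 0.0607]
tool_rot: [-1.044, 1.341, 1.116]
wrist_force: [-1.1, -5.5, 4.5]
grip_width: 0.336
t 20.57 pos [0.5226 0.1185 0.0607] F [-1.1 -5.5  4.5] w 0.336 q [-0.34  0.64  0.06  1.9  -0.09  0.67  1.17]
x [-0.064  0.002 -0.998] z [ 0.182  0.983 -0.01 ] zyaw 79.49
[-90.    6.6]
```

View pics/s21.png

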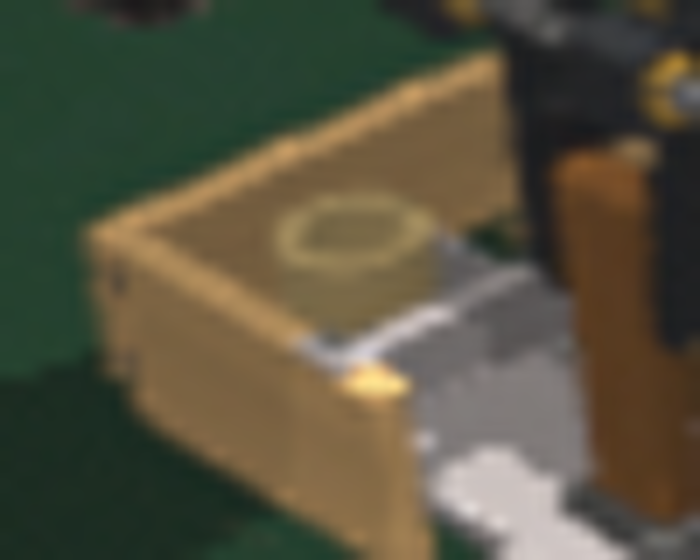

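```bash
python3 -m pendant '[{"travel":[0,0,0],"turn":0,"hand":0},{"travel":[0.02,0,-0.4],"turn":0,"hand":0},{"travel":[0.02,0,-0.9],"turn":0,"hand":0},{"travel":[0.02,0,-0.9],"turn":0,"hand":0},{"travel":[0.02,0,-0.9],"turn":0,"hand":0},{"travel":[0.02,0,-0.6],"turn":0,"hand":0}]' 15; python3 -c "
from fit import *
s,R=st();print(tray(s['eef_pos']));d=plane(); crop(d,160,150,210,190,14,'s22.png')"
```

```text
time: 21.12
eef_pos: [0.5182, 0.0943, 0.0608]
tool_rot: [-1.044, 1.32, 1.126]
wrist_force: [0.4, 7.5, 10.7]
grip_width: 0.344
t 21.12 pos [0.5182 0.0943 0.0608] F [ 0.4  7.5 10.7] w 0.344 q [-0.28  0.62  0.05  1.93 -0.1   0.64  1.23]
x [-0.057  0.016 -0.998] z [0.173 0.985 0.006] zyaw 80.02
[-114.7    6.6]
sole n 120 pitch slope x 0.038 roll slope y 0.003 z0 0.0035
```

View pics/s22.png

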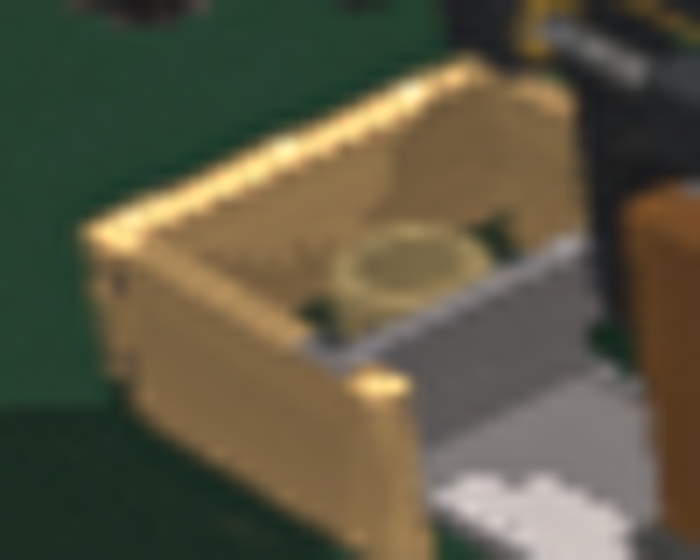

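```bash
python3 -m pendant '[{"travel":[-0.05,0,0.05],"turn":0,"hand":0}]' 12; python3 -c "
from fit import *
s,R=st();print(tray(s['eef_pos']));d=plane()"
```

```text
time: 21.25
eef_pos: [0.5174, 0.0929, 0.0608]
tool_rot: [-1.043, 1.323, 1.126]
wrist_force: [-0.1, -0.3, -4.6]
grip_width: 0.339
t 21.25 pos [0.5174 0.0929 0.0608] F [-0.1 -0.3 -4.6] w 0.339 q [-0.28  0.62  0.05  1.93 -0.1   0.64  1.23]
x [-0.058  0.015 -0.998] z [0.175 0.985 0.005] zyaw 79.95
[-116.2    7.1]
sole n 115 pitch slope x -0.013 roll slope y -0.000 z0 0.0062
```

```bash
python3 -m pendant '[{"travel":[0.01,0,-0.6],"turn":0,"hand":0},{"travel":[0,0,-1],"turn":0,"hand":0}]' 12; python3 -c "
from fit import *
s,R=st();print(tray(s['eef_pos']));d=plane(); crop(d,160,150,210,190,14,'s23.png')"
```

```text
time: 21.47
eef_pos: [0.5152, 0.0809, 0.0608]
tool_rot: [-1.044, 1.318, 1.13]
wrist_force: [1.3, 4.6, 2.3]
grip_width: 0.343
t 21.47 pos [0.5152 0.0809 0.0608] F [1.3 4.6 2.3] w 0.343 q [-0.26  0.62  0.05  1.94 -0.1   0.64  1.26]
x [-0.057  0.019 -0.998] z [0.171 0.985 0.009] zyaw 80.16
[-128.4    7.2]
sole n 116 pitch slope x 0.011 roll slope y -0.009 z0 0.0048
```

View pics/s23.png

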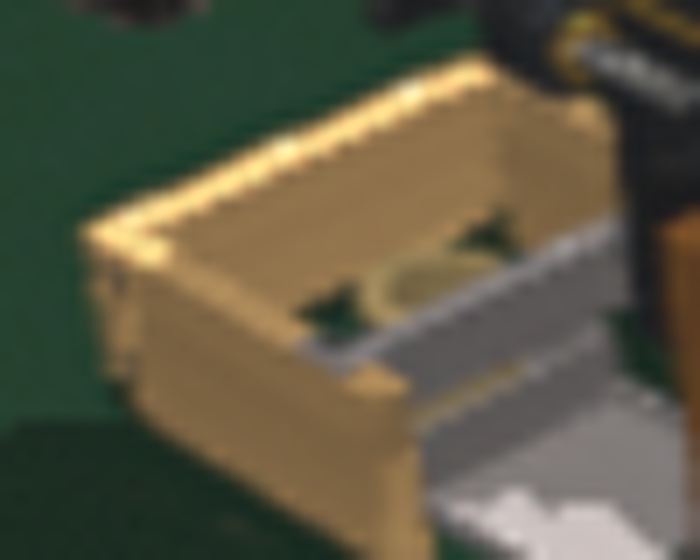

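```bash
python3 -m pendant '[{"travel":[-0.03,0,-1.2],"turn":0,"hand":0},{"travel":[-0.02,0,-2],"turn":0,"hand":0},{"travel":[-0.02,0,-2.2],"turn":0,"hand":0}]' 12; python3 -c "
from fit import *
s,R=st();print(tray(s['eef_pos']));d=plane(); crop(d,150,140,230,200,9,'s24.png')"
```

```text
time: 21.77
eef_pos: [0.5058, 0.0298, 0.0609]
tool_rot: [-1.046, 1.313, 1.136]
wrist_force: [1.7, 1.6, -5.3]
grip_width: 0.337
t 21.77 pos [0.5058 0.0298 0.0609] F [ 1.7  1.6 -5.3] w 0.337 q [-0.16  0.6   0.04  1.98 -0.09  0.62  1.35]
x [-0.057  0.021 -0.998] z [0.165 0.986 0.012] zyaw 80.51
[-180.3    7.3]
sole n 126 pitch slope x 0.015 roll slope y -0.004 z0 0.0049
```

View pics/s24.png

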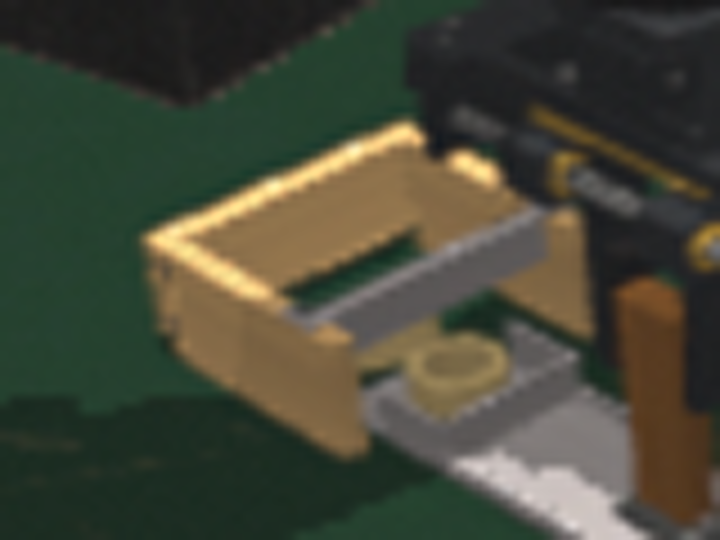

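```bash
python3 -m pendant '[{"travel":[-0.01,0,-1.2],"turn":0,"hand":0},{"travel":[-0.01,0,-1.5],"turn":0,"hand":0},{"travel":[-0.01,0,-1.5],"turn":0,"hand":0},{"travel":[0,0,-1],"turn":0,"hand":0},{"travel":[0,0,-0.5],"turn":0,"hand":0}]' 12; python3 -c "
from fit import *
s,R=st();print(tray(s['eef_pos']));d=plane(); crop(d,150,140,250,215,7,'s25.png')"
```

```text
time: 22.23
eef_pos: [0.4945, -0.0325, 0.0608]
tool_rot: [-1.042, 1.318, 1.131]
wrist_force: [-0.1, 7.6, 11.1]
grip_width: 0.339
t 22.23 pos [ 0.4945 -0.0325  0.0608] F [-0.1  7.6 11.1] w 0.339 q [-0.05  0.59  0.05  2.01 -0.08  0.61  1.46]
x [-0.058  0.02  -0.998] z [0.171 0.985 0.01 ] zyaw 80.14
[-243.7    7.5]
sole n 152 pitch slope x 0.026 roll slope y -0.023 z0 0.0047
```

View pics/s25.png

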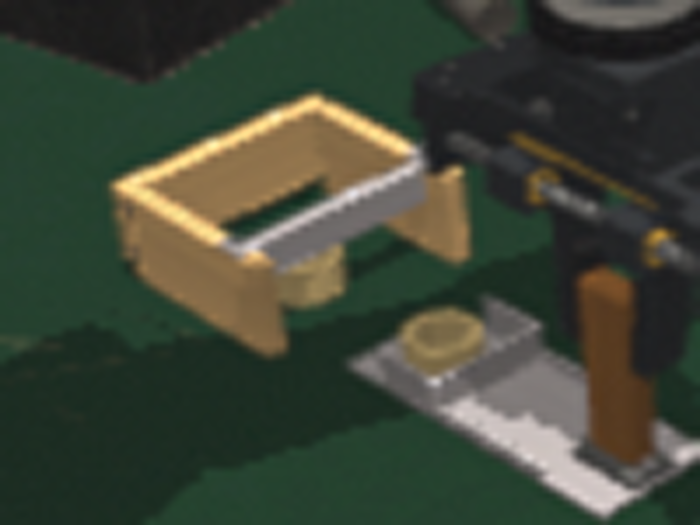

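Run:
```python
from fit import *
d=load('scene')
crop(d,180,165,210,190,24,'s26.png')
W=wmap(d); 
R=RT
xy=(W[...,:2]-T)@RT.T*1000
z=W[...,2]*1000; b,g,r=[d['color'][...,i].astype(int) for i in range(3)]
m=(r>90)&(r-b>40)&(z<19)&(z>2)&(abs(xy[...,1])<42)&(xy[...,0]>-70)&(xy[...,0]<25)
print(m.sum()); print(np.c_[xy[m],z[m]].astype(int).tolist())
```

```text
39
[[-22, -4, 12], [-33, -1, 18], [-13, -2, 5], [-18, -3, 6], [-29, 20, 18], [-42, 6, 17], [-39, 0, 13], [-34, 24, 18], [-38, 19, 18], [-42, 14, 17], [-44, 11, 17], [-42, 6, 14], [-42, 3, 12], [-30, 26, 14], [-33, 24, 14], [-35, 22, 14], [-39, 20, 15], [-40, 17, 14], [-37, 11, 9], [-39, 9, 9], [-46, 9, 13], [-41, 2, 8], [-29, 26, 9], [-34, 25, 11], [-37, 23, 11], [-37, 19, 10], [-37, 15, 7], [-44, 16, 11], [-41, 11, 7], [-42, 7, 6], [-42, 3, 4], [-32, 28, 8], [-34, 25, 7], [-36, 23, 7], [-39, 21, 8], [-43, 20, 9], [-41, 15, 5], [-40, 10, 3], [-36, 20, 2]]
```

View pics/s26.png

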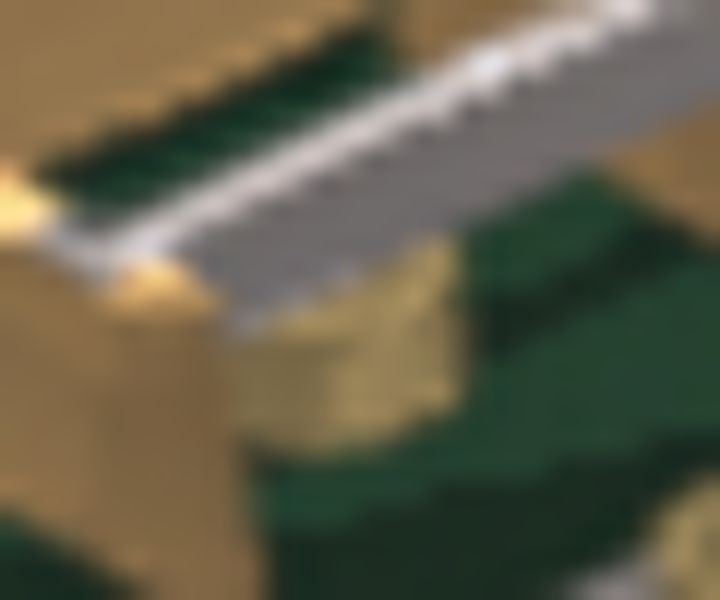

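```bash
python3 -m pendant '[{"travel":[-0.04,0,0.05],"turn":0,"hand":0},{"travel":[0,0,0],"turn":0,"hand":0.3},{"travel":[0,0,0],"turn":0,"hand":0.55},{"travel":[0,0,0],"turn":0,"hand":0.6},{"travel":[0,0,0],"turn":0,"hand":0.6},{"travel":[0,0,0],"turn":0,"hand":0.6}]' 12; python3 -c "
from fit import *
s,R=st();d=plane(); crop(d,150,140,250,215,7,'s27.png')"
```

```text
time: 22.78
eef_pos: [0.493, -0.0332, 0.0602]
tool_rot: [-1.042, 1.323, 1.132]
wrist_force: [-1.1, -0.6, -0.4]
grip_width: 0.596
t 22.78 pos [ 0.493  -0.0332  0.0602] F [-1.1 -0.6 -0.4] w 0.596 q [-0.05  0.59  0.05  2.01 -0.08  0.61  1.46]
x [-0.062  0.017 -0.998] z [0.172 0.985 0.007] zyaw 80.12
sole n 144 pitch slope x -0.001 roll slope y -0.012 z0 0.0054
```

View pics/s27.png

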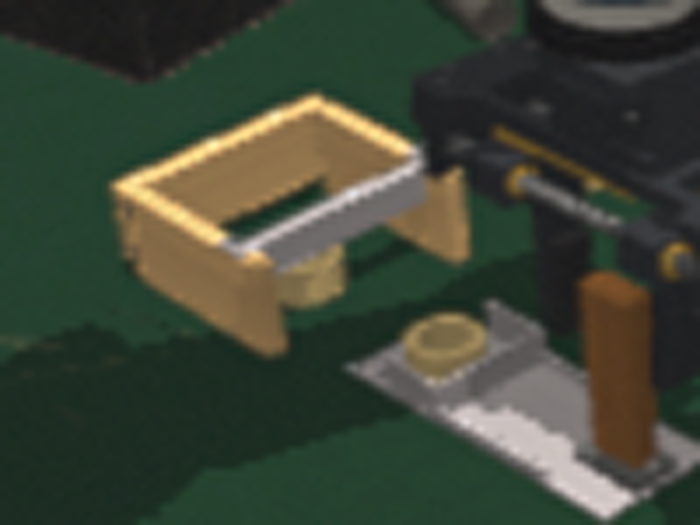

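Released and standing flat. Now straight up, then away (outward) for a check from above.

```bash
python3 -m pendant '[{"travel":[-1,-0.1,0],"turn":0,"hand":0.6},{"travel":[-2,-0.1,0],"turn":0,"hand":0.6},{"travel":[-3,-0.1,0],"turn":0,"hand":0.6},{"travel":[-3,0,0],"turn":0,"hand":0.6},{"travel":[-3,0,0],"turn":0,"hand":0.6},{"travel":[-2,0,0],"turn":0,"hand":0.6},{"travel":[0,-2,-2],"turn":0,"hand":0.6},{"travel":[0,-3,-3],"turn":0,"hand":0.6},{"travel":[0,-3,-3],"turn":0,"hand":0.6},{"travel":[0,-3,-3],"turn":0,"hand":0.6},{"travel":[0,-2,-2],"turn":0,"hand":0.6},{"travel":[0,0,0],"turn":0,"hand":0.6}]'; python3 -c "
from fit import *
s,R=st();d=grab('scene'); crop(d,150,140,250,215,7,'s28.png');c=grab('top'); crop(c,90,150,250,250,5,'t28.png')"
```

```text
time: 23.83
eef_pos: [0.6144, -0.188, 0.2065]
tool_rot: [-1.052, 1.317, 1.136]
wrist_force: [-1.2, -0.7, -0.2]
grip_width: 0.601
t 23.83 pos [ 0.6144 -0.188   0.2065] F [-1.2 -0.7 -0.2] w 0.601 q [ 0.14  0.59  0.13  1.54 -0.08  1.08  1.7 ]
x [-0.058  0.016 -0.998] z [0.162 0.987 0.006] zyaw 80.67
```

View pics/s28.png

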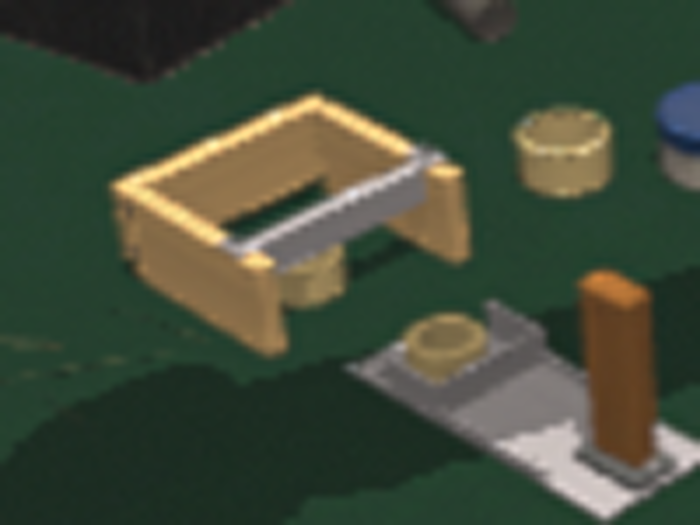

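View pics/t28.png

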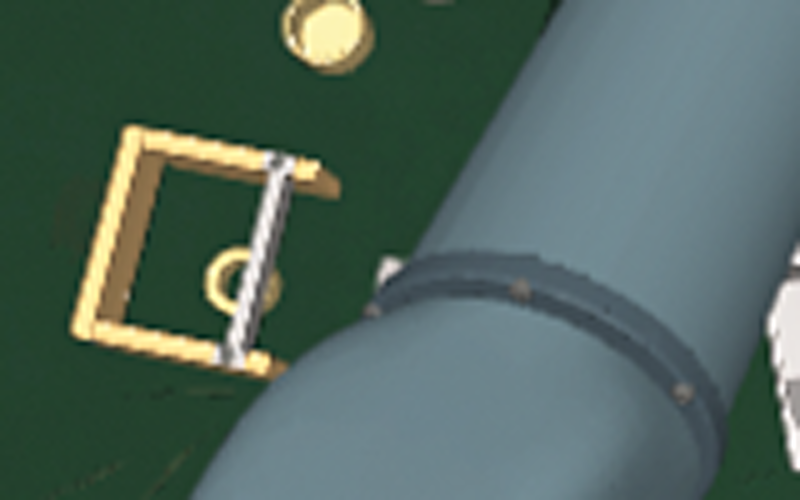

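Run:
```python
from fit import *
d=load('top')
print('top bush top-left edge',tray(px(d,205,276,5,90,150,.018)),'centre guess',tray(px(d,242,282,5,90,150,.018)), 'bottom edge',tray(px(d,240,316,5,90,150,.012)))
d=load('scene')
P=[px(d,*q,7,150,140,z) for q,z in [((346,367),.001),((607,519),.002)]]
print('front,rear robot-side corners in tray',tray(P[0]),tray(P[1]),np.linalg.norm(P[0]-P[1]))
b=px(d,446,335,7,150,140,.020);print('low bush',tray(b))
a=P[0]-P[1];yaw=np.arctan2(a[1],a[0]);print(np.degrees(yaw))
R=np.array([[np.cos(yaw),np.sin(yaw)],[-np.sin(yaw),np.cos(yaw)]])
mid=(P[0]+P[1])/2; print('bush in scoop',(R@(b-mid)[:2]+[.06475,.032])*1000)
W=wmap(d); w=W[180:200,205:225].reshape(-1,3); w=w[(w[:,2]>.016)&(w[:,2]<.026)]
s=np.array([(R@(p-mid)[:2]+[.06475,.032]) for p in w])*1000; print(np.c_[s,w[:,2]*1000].astype(int).tolist()[:40])
```

```text
top bush top-left edge [-4.  11.2] centre guess [-25.3  10.6] bottom edge [-26.8  29.1]
front,rear robot-side corners in tray [-91.2  39.6] [-265.4   39.5] 0.17428679118487184
low bush [-127.7    9.2]
79.84417178889265
bush in scoop [115.30553546   1.60467763]
[[114, -25, 24], [112, -28, 19], [107, -28, 22], [131, -3, 19], [127, -3, 21], [126, -6, 20], [123, -8, 20], [119, -8, 22], [120, -14, 19], [112, -28, 16], [105, -26, 19], [99, -25, 23], [97, -28, 22], [133, 4, 18], [130, 2, 19], [123, 3, 22], [125, -2, 18], [120, -1, 21], [122, -7, 18], [118, -8, 19], [111, -6, 23], [108, -8, 23], [106, -10, 23], [101, -27, 17], [95, -26, 20], [126, 13, 22], [129, 7, 18], [129, 3, 16], [125, 2, 17], [124, 0, 16], [110, -9, 18], [102, -7, 22], [100, -9, 22], [96, -26, 16], [122, 17, 22], [120, 14, 21], [121, 9, 18], [103, -7, 18], [101, -10, 18], [87, -18, 20]]
```

```bash
python3 -c "
from cell import manip
print(manip.finish_job())"
```

```text
the job is handed in; nothing more can be done
None
```

The job was handed in at about 24 s. The scoop stands on the bench in front of the tray with only the lower bush in its pocket, and the upper bush is behind in the tray. `manip.finish_job()` gives no verdict, so the results below are my own checks.

**What I did:** I gripped the low-rim steel scoop across y, carried it over the deep twin and set it down in front of the tray. I then pushed it flat under the bar until both bushes sat on it, and drew it back out so that the bar held the upper bush.

**Last checks:**

| Check | Measured | Required |
|---|---|---|
| Lower bush, x in scoop | about 113–115 mm | 95–125 mm |
| Lower bush, y in scoop | about 2 mm | within 20 mm |
| Lower bush, x in tray | about −128 mm | below −80 mm |
| Upper bush in tray | x about −24 mm, y about 10 mm, flat on the bench | x within ±37.5 mm, y within ±50 mm |
| Scoop | level to about 0.01 rad, released | upright to 0.1 rad |

The arm was clear of everything, and the fingers stayed well away from the bushes throughout.

**What went wrong or disagreed:**
- **Tilt:** The tool picked up about 0.075 rad of tilt on the way and rolled the scoop with it. Pressing down with about 54 N did not correct this. I set the scoop down and gripped it again across its x instead of the advised y, after which it lay flat.
- **Front lift:** The scoop's front pitched up by about 0.04 rad for a moment early in the pull-out. I relieved the downward pressure before the bar struck.
- **Steps 1 and 2:** I judged these from pictures and from the tool position, not from direct bush readings. The two cameras differed by 2–3 mm.

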